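Put the stacked-up repair supplies back in their places

TASK

Take the stack on the bench apart from the top down and put each thing in its own place before taking the next: stand the cup upright in the small round tray, lay the flat tin in the square tray, the bulb carton in the shorter rectangular tray and the sanding block in the longer one, each the same way up as now and flat inside the rim, the two long things lengthways with their trays. Don't tip the cup over, and leave the loose spark plug and the spanner where they lie.

Things in the scene. Friction and masses are not known exactly. Their poses are not given: they have to be found in the camera images.
- mixing_cup_mid (a point): small white mixing cup, open at the top, top of the stack: 61 mm high, 42 mm across the foot, about 49 mm half-way up, 56 mm across the rim, about 30 g; the point is on its axis half-way up (30.5 mm above its underside), z up
- flat_tin_mid (a point): flat round steel tin with a fixed lid, second from the top, under the cup: 66 mm across, 28 mm high, about 120 g; the point is its centre (on its axis, 14 mm above its underside), z up
- bulb_carton_mid (a point): small closed white and green carton of bulbs, third from the top, under the tin: 56 mm (x) by 90 mm (y) by 45 mm high, about 90 g; the point is its centre
- sanding_block_mid (a point): brown sanding block, bottom of the stack, lying on the bench: 62 mm (x) by 112 mm (y) by 33 mm high, about 90 g; the point is its centre
- cup_tray: small round grey tray, fixed to the bench: 72 mm across outside, 62 mm inside, floor 4 mm above the bench, rim 9 mm above the bench all round; origin at its centre at bench level; for the cup
- tin_tray: square grey tray, fixed to the bench: inside 84 mm by 84 mm, outside 96 by 96 mm, floor 4 mm above the bench, rim 9 mm above the bench at the four corners only, open for 44 mm in the middle of each side (at its +-x and +-y) for the fingers; origin at its centre at bench level; for the flat tin
- carton_tray: shorter rectangular grey tray, fixed to the bench: inside 73 mm (x) by 107 mm (y), outside 85 by 119 mm, floor 4 mm above the bench, rim 9 mm above the bench, open for 52 mm in the middle of each long side for the fingers; origin at its centre at bench level; for the carton
- block_tray: longer rectangular grey tray, fixed to the bench: inside 80 mm (x) by 130 mm (y), outside 92 by 142 mm, floor 4 mm above the bench, rim 9 mm above the bench, open for 60 mm in the middle of each long side for the fingers; origin at its centre at bench level; for the sanding block
- spark_plug: loose spark plug lying on the bench, 77 mm long and 23 mm thick, a bystander; origin under its middle, at bench level
- spanner: loose small spanner lying on the bench, 149 mm long, 21 mm wide and 5 mm thick, a bystander; origin under its middle, at bench level
There are look-alikes about, which are no part of the job. Leave any purple look-alike of the part that bears bulb_carton_mid alone.

How it is judged:
By the outcome, as a careful person would: the job done as asked, in the order asked, and still so for the second after the job is handed in, with the robot touching nothing.
It also fails if it takes over 138 s, if anything falls off the work surface, if the arm or the gripper's body presses on something with over 40 N, if the wrist force passes 120 N, or if a joint passes its speed limit or range.

ROBOT

A 6-joint arm with a two-finger parallel gripper is mounted at the origin on a cart in front of the work surface, level with it; the furniture and walls round the work are solid. World frame = base frame: x ahead of the robot, y to its left, z up, the work surface at z = 0. Lengths are in m, angles in degrees, forces in N, time in s.
With the tool pointing down it reaches from about 0.35 to 0.875 m from the base axis. Payload 4.2 kg.
Tool frame: the origin (TCP) lies between the finger pads; the fingertips stand 17 mm ahead of it and the grasp point (between the pads) lies 2 mm behind it; z points along the fingers, y is the direction in which the jaws open and shut (so a half turn about z gives the same grasp; the last joint's range is limited). The gripper opens to 87 mm and grips with 3 to 60 N. Pads are 19 mm wide; open, the fingers measure 117 mm over their backs; the gripper's body (75 mm by 190 mm) begins 51 mm behind the grasp point.
Start: joints at [78.587, 22.042, 0.453, 0, -68.411, -14.817], TCP at [0.276, 0.561, 0.24] pointing down, gripper open.
Joint ranges: [-179.83, 179.83], [-69.29, 118.12], [-61.27, 80.66], [-181.25, 117.63], [-171.15, -9.14], [-177.46, 177.46]. Speed limits (degrees/s): [159.86, 159.86, 180, 180, 180, 180].

INTERFACE

Orientations are given as a 3x3 rotation matrix whose columns are the frame's x, y, z axes.
In Python, from station import r gives the robot as it stands.
- The arm moves only by the shell command python3 -m creep 'ROWS'. ROWS is JSON, a list of rows, each a list of 7 numbers: the opening, from 0 (shut) to 1 (fully open), then the shift along the tool's x, y, z scaled (see below), then the turn, a rotation vector about the tool's x, y, z scaled (see below). A call has 1 to 5 rows; each row is the pose to reach, as a shift and turn from the pose measured when the call began, along the tool's axes at that moment, turning the shorter way round; what a row does not reach only later rows make up. The controller multiplies each number of a shift by 300 mm and each number of a turn by 180 degrees. A row lasts 1/12 s, in which the tool goes at most 41.7 mm and 7.16 degrees, less where a joint would pass 70% of its speed; a pose out of reach is approached as far as the arm can. A call with a number of a shift or a turn outside -1 to 1 is refused whole. A call with a gripper value outside its range is refused whole. The fingers move at their own pace and stop on an object; the grip force is fixed at half the most. Time passes only in rows, so rows that repeat a pose let the fingers close. It gives the time, the measured TCP pose, the force and the opening at its end, in the units of the state.
- r.sense(): the state, without advancing time (a new reading comes with each control period).
- r.capture(name): name is "scene" or "top" or "wrist"; returns the picture (420x560x3 uint8, blue, green, red); there is no depth.
- r.camera_model(name): a dict with "mtx" (3x3 intrinsics, pixels), "R" (3x3) and "t" (3): a world point X has camera coordinates R X + t; the wrist camera has in their place "mount" (4x4, takes a point from camera to tool coordinates, whose origin is the TCP and whose axes are the flange's). Camera axes: x right, y down, z forward; pixel columns grow to the right and rows downward; lengths in m; the calibration is good to about 2 mm. A picture is of the moment at which its call begins: read the wrist's pose just before it. camera_model takes no time and is no camera call.
- r.finish_job(): hands the job in, once; it reports no verdict.
Trained networks look in the newest picture that a camera, given by its name, has taken for a name from the list of things; names that differ only in an ending like _2 or _b are one class to them, and where a whole thing is asked for, a point or a joint stands for the part that bears it (a point fixed in the world has none). Each returns a list of dicts, best first, with "score" (0 to 1); they miss things now and then, are a little off and sometimes report something else, mostly with a low value. They report only what shows in the picture. A call takes as long as a camera call. They do not tell look-alikes from the thing itself.
- r.recognise(camera, target): "rect" ([left, top, right, bottom] as shares, 0 to 1, of the picture: columns of its width, rows of its height, round what is visible of it).
- r.outline_of(camera, target): "pixels" (420x560 bool, what is visible of it) and "rect" ([left, top, right, bottom] as shares, 0 to 1, of the picture: columns of its width, rows of its height, round what is visible of it).
The state is a dict: "time_s": time; "joints": joint angles; "joint_velocities": joint speeds; "effort": joint torques, N m; "tcp_pos": TCP position; "ee_rot": TCP orientation; "wrist_force": force on the tool from outside, world axes, zero at the start; "moment": the same for the moment, N m; "gripper_width": opening from 0.0 (shut) to 1.0 (fully open).
Only numpy, scipy, OpenCV 4.12 (cv2) and the standard library are available. Lean on these libraries where they do the work, as an engineer would, in place of code of your own. Each camera call takes 0.05 s, during which the arm holds its last target.

## Working session

There is one attempt and no reset: what is moved stays moved. The work goes in short steps, Python scripts to look and compute and a shell command to move; the robot and the scene stay as the last step left them, time stands still between calls to the robot, and variables do not carry over. Pictures are saved under pics/ and viewed, and the job is handed in when it is done.

```bash
ls; mkdir -p pics; python3 - <<'E'
from station import r
import cv2,json
s=r.sense(); print(s)
for n in ["scene","top","wrist"]:
    im=r.capture(n); cv2.imwrite(f"pics/a_{n}.png",im); m=r.camera_model(n); print(n,m)
E
```

```text
pics
{'time_s': 0.0, 'joints': array([ 7.85846240e+01,  2.20876029e+01,  3.78534166e-01, -3.01428420e-02,
       -6.84101041e+01, -1.48191181e+01]), 'joint_velocities': array([ 0.03263377, -0.04236807,  0.02876723,  0.06827711,  0.02729973,
        0.04622545]), 'effort': array([ 5.42653306e-04, -3.90661883e+01,  1.87398398e+01,  4.21961993e+00,
        1.08264835e-02, -2.04266053e-04]), 'tcp_pos': array([0.27597787, 0.5601248 , 0.23848134]), 'ee_rot': array([[ 8.96906618e-01, -4.42219090e-01, -8.91161515e-04],
       [-4.42219984e-01, -8.96904518e-01, -1.94194585e-03],
       [ 5.94787368e-05,  2.13583352e-03, -9.99997717e-01]]), 'wrist_force': array([-0.39017444, -0.12595405, -0.65735941]), 'moment': array([ 0.01134449,  0.00391878, -0.02586336]), 'gripper_width': 0.9971273634976738}
scene {'mtx': array([[542.31801182,   0.        , 281.43731989],
       [  0.        , 542.31801182, 200.94130927],
       [  0.        ,   0.        ,   1.        ]]), 'R': array([[ 0.51377117, -0.85789919,  0.00694039],
       [-0.41082282, -0.25311579, -0.875875  ],
       [ 0.75316917,  0.44714805,
[... 257 characters left out ...]
6114, -0.99976898,  0.01048885],
       [-0.98841439, -0.02012636, -0.15043907],
       [ 0.15061542, -0.00754493, -0.98856364]]), 't': array([0.01928269, 0.5681387 , 1.31301074])}
wrist {'mtx': array([[299.9987867 ,   0.        , 273.43349862],
       [  0.        , 299.9987867 , 209.44869832],
       [  0.        ,   0.        ,   1.        ]]), 'mount': array([[ 1.21661695e-03, -9.58675273e-01, -2.84499985e-01,
         7.72899758e-02],
       [ 9.99999220e-01,  1.08569489e-03,  6.17881048e-04,
         4.07720572e-04],
       [-2.83467101e-04, -2.84500515e-01,  9.58675846e-01,
        -1.45130627e-01],
       [ 0.00000000e+00,  0.00000000e+00,  0.00000000e+00,
         1.00000000e+00]])}
```

View pics/a_scene.png

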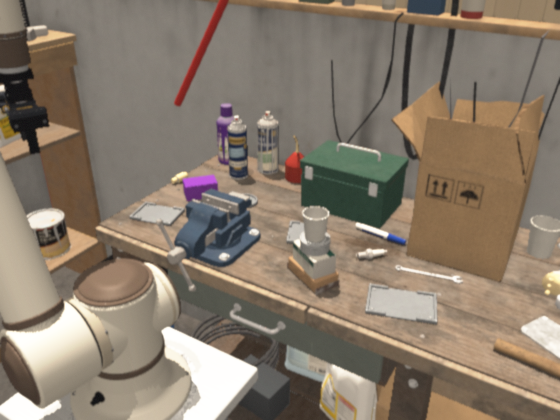

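View pics/a_top.png

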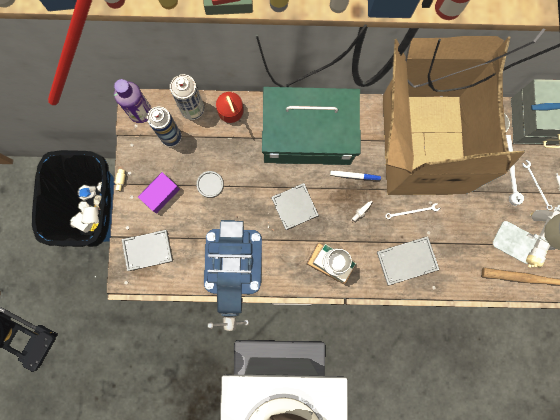

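View pics/a_wrist.png

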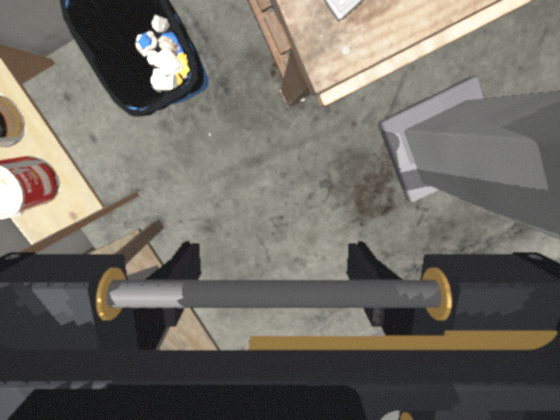

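The top view shows the stack at about (335,262). The round tray is at (210,184), the square tray at (296,206), the shorter rectangular tray at (147,250), the longer one at (408,260), and the purple look-alike carton at (158,192). Next I'll measure these with the networks.

```bash
cat > h.py <<'E'
from station import r
import numpy as np, cv2
def cam(name,s=None):
    m=r.camera_model(name); K=m["mtx"]
    if "R" in m: return K,np.array(m["R"]),np.array(m["t"])
    s=s or r.sense(); T=np.eye(4);T[:3,:3]=s["ee_rot"];T[:3,3]=s["tcp_pos"]
    M=np.linalg.inv(T@m["mount"]); return K,M[:3,:3],M[:3,3]
def ray(c,uv,z):
    K,R,t=c; uv=np.atleast_2d(uv).astype(float)
    d=(np.linalg.inv(K)@np.c_[uv,np.ones(len(uv))].T).T@R; o=-R.T@t
    return o+d*((z-o[2])/d[:,2])[:,None]
def proj(c,X):
    K,R,t=c; p=(R@np.atleast_2d(X).T).T+t; p=p@K.T; return p[:,:2]/p[:,2:]
def plane_mask(c,mask,z):
    """outer contour onto plane z -> center & min-area rect"""
    cs,_=cv2.findContours(mask.astype(np.uint8),cv2.RETR_EXTERNAL,cv2.CHAIN_APPROX_NONE)
    k=max(cs,key=cv2.contourArea)[:,0]
    P=ray(c,k,z)[:,:2]
    (x,y),(w,h),a=cv2.minAreaRect((P*1000).astype(np.float32))
    if w>h: a+=90; w,h=h,w   # a: yaw such that rect's short side along x', long along y'
    a=a%180
    return (round(x,1),round(y,1)),(round(w,1),round(h,1)),round(a if a<90 else a-180,1)
E
python3 - <<'E'
from h import *
import cv2
zs=dict(cup_tray=.009,tin_tray=.009,carton_tray=.009,block_tray=.009,mixing_cup_mid=.167,flat_tin_mid=.106,bulb_carton_mid=.078,sanding_block_mid=.033,spark_plug=.01,spanner=.003)
for n in ["top"]:
    im=r.capture(n); c=cam(n); vis=im.copy()
    for k,z in zs.items():
        for o in r.outline_of(n,k)[:3]:
            print(n,k,round(o["score"],2),(np.array(o["rect"])*[560,420,560,420]).astype(int),plane_mask(c,o["pixels"],z))
            cs,_=cv2.findContours(o["pixels"].astype(np.uint8),cv2.RETR_EXTERNAL,cv2.CHAIN_APPROX_NONE); cv2.drawContours(vis,cs,-1,(0,0,255),1)
    cv2.imwrite("pics/b_top.png",cv2.resize(vis[140:320,100:460],None,fx=2.2,fy=2.2))
E
```

```text
top cup_tray 0.86 [194 170 220 197] ((643.1, 209.2), (70.5, 71.8), 1.2)
top tin_tray 0.58 [273 186 319 228] ((589.0, -17.6), (94.1, 95.9), 24.4)
top carton_tray 0.98 [122 228 173 270] ((465.2, 366.2), (86.2, 120.3), 13.9)
top block_tray 0.61 [379 239 440 283] ((450.4, -315.4), (91.7, 143.5), 18.0)
top mixing_cup_mid 0.6 [329 251 353 271] ((437.9, -115.8), (52.7, 53.3), -44.4)
top flat_tin_mid 0.57 [325 249 341 275] ((429.4, -99.1), (34.8, 63.3), -63.0)
top bulb_carton_mid 0.87 [314 245 355 281] ((452.6, -82.7), (28.9, 60.3), 71.0)
top bulb_carton_mid 0.84 [139 172 179 212] ((605.3, 327.3), (62.1, 89.3), 47.8)
top sanding_block_mid 0.64 [304 240 349 285] ((445.8, -95.6), (63.2, 76.1), -26.0)
top spark_plug 0.68 [350 201 370 222] ((580.5, -194.2), (24.1, 72.5), 45.7)
top spanner 0.72 [330 250 352 271] ((446.0, -136.4), (62.7, 63.1), 1.1)
top spanner 0.43 [388 206 435 214] ((577.2, -308.2), (9.3, 89.0), 8.5)
```

View pics/b_top.png

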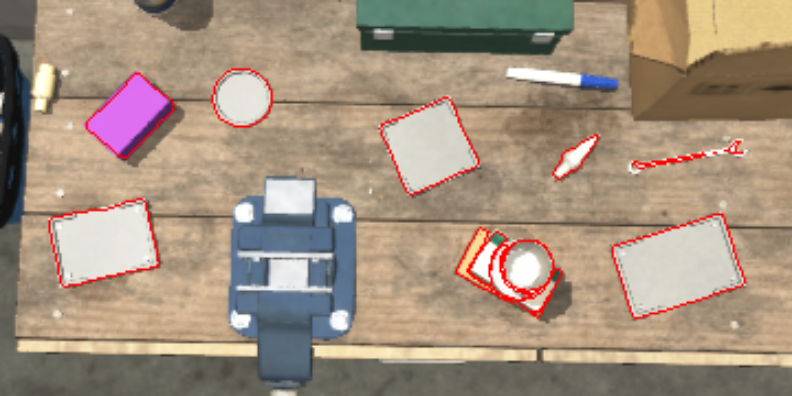

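```bash
cat >> h.py <<'E'
from scipy.spatial.transform import Rotation as Ro
def plan(p,psi):
    """print shift/turn in move units to reach TCP p (m), tool down, tool-x yaw psi"""
    s=r.sense(); R0=np.array(s["ee_rot"]); c,n=np.cos(np.radians(psi)),np.sin(np.radians(psi))
    Rt=np.array([[c,n,0],[n,-c,0],[0,0,-1.]])
    d=R0.T@(np.array(p)-s["tcp_pos"]); w=Ro.from_matrix(R0.T@Rt).as_rotvec(degrees=True)
    print("t",s["time_s"],"pos",np.round(s["tcp_pos"],4),"j",np.round(s["joints"],0),"F",np.round(s["wrist_force"],1),"g",round(s["gripper_width"],3))
    print("shift",np.round(d/.3,4),"turn",np.round(w/180,4),"rows",max(np.linalg.norm(d)/.0417,np.linalg.norm(w)/7.16).round(1))
E
python3 -c "
from h import *
plan([.46,-.09,.36],-116)"
```

```text
t 0.7 pos [0.2762 0.5606 0.2396] j [ 79.  22.   0.  -0. -68. -15.] F [ 0.4 -0.6 -0.1] g 1.002
shift [ 1.5081  1.6747 -0.4016] turn [-0.      0.      0.4987] rows 16.5
```

```bash
python3 -m creep '[[1,0.3,0.35,-0.25,0,0,0.1],[1,0.3,0.35,-0.25,0,0,0.1],[1,0.6,0.7,-0.4,0,0,0.2],[1,0.6,0.7,-0.4,0,0,0.2],[1,0.6,0.7,-0.4,0,0,0.2]]'; python3 -c "
from h import *
plan([.46,-.09,.36],-116)"
```

```text
time_s: 1.12
tcp_pos: [0.3233, 0.3753, 0.326]
ee_rot: [[0.464, -0.886, 0.0], [-0.886, -0.464, 0.0], [-0.0, -0.0, -1.0]]
wrist_force: [-0.3, 0.7, 0.1]
gripper_width: 0.999
t 1.1167 pos [0.3233 0.3753 0.326 ] j [ 68.   6.  -8.   0. -75. -40.] F [-0.3  0.7  0.1] g 0.999
shift [ 1.5852  0.3159 -0.1136] turn [-1.00e-04  1.00e-04  2.98e-01] rows 11.7
```

```bash
python3 -m creep '[[1,0.75,0.15,-0.06,0,0,0.2],[1,0.75,0.15,-0.06,0,0,0.2],[1,0.75,0.15,-0.06,0,0,0.2],[1,0.75,0.15,-0.06,0,0,0.2],[1,0.75,0.15,-0.06,0,0,0.2]]'; python3 -c "
from h import *
plan([.46,-.09,.36],-116)"
```

```text
time_s: 1.53
tcp_pos: [0.3811, 0.1757, 0.3427]
ee_rot: [[-0.142, -0.99, 0.001], [-0.99, 0.142, 0.001], [-0.002, -0.001, -1.0]]
wrist_force: [1.3, 1.0, -0.7]
gripper_width: 0.998
t 1.5333 pos [0.3811 0.1757 0.3427] j [ 47.  -2. -15.   0. -77. -55.] F [ 1.3  1.  -0.7] g 0.998
shift [ 0.8392 -0.386  -0.0585] turn [-0.0003  0.0005  0.0991] rows 6.7
```

```bash
python3 -m creep '[[1,0.6,-0.28,-0.05,0,0,0.1],[1,0.6,-0.28,-0.05,0,0,0.1],[1,0.84,-0.385,-0.06,0,0,0.1],[1,0.84,-0.385,-0.06,0,0,0.1],[1,0.84,-0.385,-0.06,0,0,0.1]]'; python3 -m creep '[[1,0.17,-0.08,0,0,0,0],[1,0.17,-0.08,0,0,0,0],[1,0.17,-0.08,0,0,0,0]]';python3 -c "
from h import *
plan([.46,-.09,.36],-116)
cv2.imwrite('pics/w1.png',r.capture('wrist'))"
```

```text
time_s: 1.95
tcp_pos: [0.4397, -0.0239, 0.3568]
ee_rot: [[-0.441, -0.898, 0.003], [-0.898, 0.441, 0.002], [-0.003, -0.002, -1.0]]
wrist_force: [1.0, 0.0, 0.1]
gripper_width: 1.001
time_s: 2.2
tcp_pos: [0.4385, -0.0832, 0.3568]
ee_rot: [[-0.445, -0.895, 0.003], [-0.895, 0.445, 0.001], [-0.002, -0.002, -1.0]]
wrist_force: [-0.3, 1.0, 0.5]
gripper_width: 1.004
t 2.2 pos [ 0.4385 -0.0832  0.3568] j [ 10.   0. -11.  -0. -79. -37.] F [-0.3  1.   0.5] g 1.004
shift [-0.0118 -0.0743 -0.0105] turn [-0.0006  0.0008 -0.0025] rows 0.5
```

View pics/w1.png

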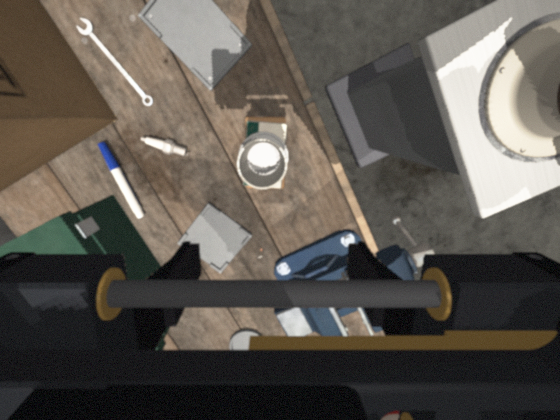

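The wrist view shows the cup's rim at (262,160), on top of the carton and block. Besides this cup, the scene picture has a second cup at (543,235), on the far right and not on the stack. I'm choosing the stacked one. Next I'll measure it here with a close crop.

```bash
python3 - <<'E'
from h import *
s=r.sense(); c=cam("wrist",s); im=r.capture("wrist"); vis=im.copy()
for k,z in dict(mixing_cup_mid=.167,flat_tin_mid=.106,bulb_carton_mid=.078,sanding_block_mid=.033,tin_tray=.009,block_tray=.009).items():
    for o in r.outline_of("wrist",k)[:2]:
        print(k,round(o["score"],2),(np.array(o["rect"])*[560,420,560,420]).astype(int),plane_mask(c,o["pixels"],z))
        cs,_=cv2.findContours(o["pixels"].astype(np.uint8),cv2.RETR_EXTERNAL,cv2.CHAIN_APPROX_NONE)
        if "tray" not in k: cv2.drawContours(vis,cs,-1,(0,0,255),1)
a=im[80:210,200:340]; b=vis[80:210,200:340]
cv2.imwrite("pics/w1c.png",cv2.resize(np.hstack([a,b]),None,fx=2.8,fy=2.8,interpolation=cv2.INTER_CUBIC))
i2=r.capture("scene"); cv2.imwrite("pics/s1c.png",cv2.resize(i2[190:300,270:370],None,fx=5,fy=5,interpolation=cv2.INTER_CUBIC))
E
```

```text
mixing_cup_mid 0.85 [234 134 286 187] ((435.9, -117.7), (55.4, 55.4), 19.2)
flat_tin_mid 0.57 [238 131 286 160] ((425.1, -132.6), (29.4, 64.3), 51.8)
bulb_carton_mid 0.95 [241 120 286 185] ((418.1, -146.0), (23.6, 55.3), 57.4)
sanding_block_mid 0.74 [248 113 285 185] ((412.2, -160.5), (10.7, 58.6), 59.1)
tin_tray 0.8 [179 201 251 272] ((586.2, -20.0), (95.4, 98.5), -64.9)
block_tray 0.75 [136   1 251  90] ((448.6, -316.4), (94.0, 144.5), 17.4)
```

View pics/w1c.png

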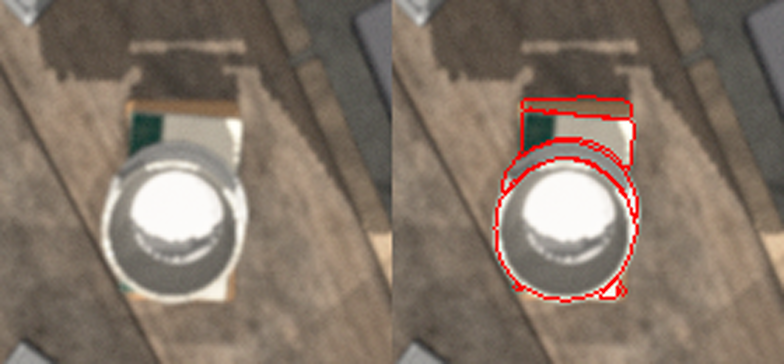

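View pics/s1c.png

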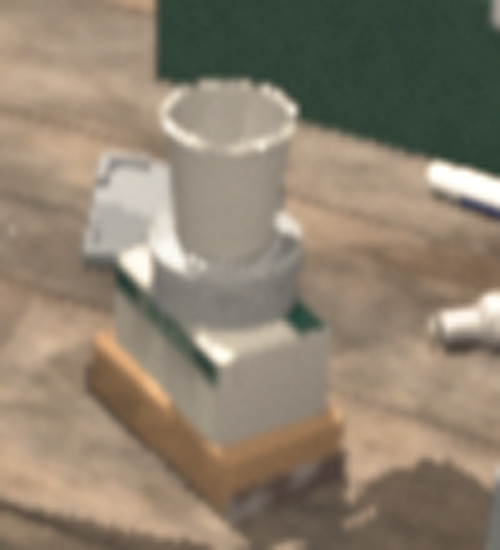

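The crop shows the cup on the round tin, with the green and white carton under that and the brown block at the bottom, so this is the right stack. The two views put the cup's axis at about (0.437, -0.117).

```bash
python3 -c "
from h import *
plan([.437,-.117,.20],-116)
plan([.437,-.117,.137],-116)"
```

```text
t 2.65 pos [ 0.4389 -0.0794  0.3568] j [ 11.   0. -11.  -0. -79. -37.] F [ 0.4  0.3 -0.5] g 1.002
shift [ 0.1169 -0.0485  0.5224] turn [-0.0006  0.001  -0.0002] rows 3.9
t 2.65 pos [ 0.4389 -0.0794  0.3568] j [ 11.   0. -11.  -0. -79. -37.] F [ 0.4  0.3 -0.5] g 1.002
shift [ 0.1175 -0.0481  0.7324] turn [-0.0006  0.001  -0.0002] rows 5.3
```

```bash
python3 -m creep '[[1,0.117,-0.0485,0.25,0,0,0],[1,0.117,-0.0485,0.522,0,0.001,0],[1,0.117,-0.0485,0.522,0,0.001,0],[1,0.117,-0.0485,0.522,0,0.001,0],[1,0.117,-0.0485,0.522,0,0.001,0]]'; python3 - <<'E'
from h import *
s=r.sense(); c=cam("wrist",s); im=r.capture("wrist"); cv2.imwrite("pics/w2.png",im)
print(s["tcp_pos"])
for o in r.outline_of("wrist","mixing_cup_mid")[:1]: print(plane_mask(c,o["pixels"],.167),o["rect"])
plan([.437,-.117,.137],-116)
E
```

```text
time_s: 3.07
tcp_pos: [0.4317, -0.1169, 0.1934]
ee_rot: [[-0.441, -0.898, -0.014], [-0.898, 0.441, 0.0], [0.006, 0.013, -1.0]]
wrist_force: [-1.2, 0.2, -0.4]
gripper_width: 0.996
[ 0.43172314 -0.11690505  0.19340238]
((431.8, -125.4), (53.5, 56.0), 63.5) [0.3937, 0.47, 0.5566, 0.6705]
t 3.1667 pos [ 0.4373 -0.117   0.2004] j [  6.   7. -26.   0. -57. -32.] F [0.5 0.7 0.2] g 0.998
shift [1.000e-04 1.100e-03 2.115e-01] turn [-0.0003 -0.0006  0.0001] rows 1.5
```

View pics/w2.png

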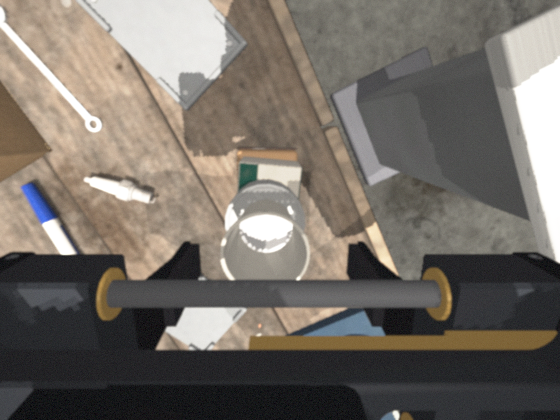

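```bash
python3 - <<'E'
from h import *
s=r.sense(); c=cam("wrist",s); im=r.capture("wrist")
cv2.imwrite("pics/w3.png",im)
print(s["tcp_pos"])
o=r.outline_of("wrist","mixing_cup_mid")[0]; print(plane_mask(c,o["pixels"],.167),np.array(o["rect"])*[560,420,560,420])
# predicted rim
for ctr in [(.437,-.117)]:
    a=np.linspace(0,6.28,60); P=np.c_[ctr[0]+.028*np.cos(a),ctr[1]+.028*np.sin(a),0*a+.167]
    cv2.polylines(im,[proj(c,P).astype(np.int32)],True,(0,0,255),1)
cv2.imwrite("pics/w3c.png",cv2.resize(im[150:320,180:370],None,fx=3,fy=3))
E
```

```text
[ 0.43731182 -0.11698328  0.20044246]
((434.6, -118.6), (55.8, 58.2), -67.0) [230.888 193.2   317.52  282.618]
```

View pics/w3c.png

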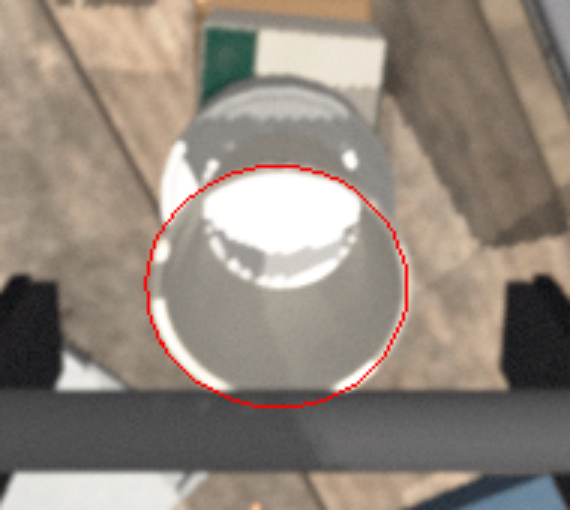

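The predicted rim lies on the picture's rim, so the tool is centred. I'll go down and grip.

```bash
python3 -m creep '[[1,0,0,0.08,0,0,0],[1,0,0,0.15,0,0,0],[1,0,0,0.19,0,0,0],[1,0,0,0.21,0,0,0],[1,0,0,0.21,0,0,0]]'; python3 -m creep '[[0.5,0,0,0,0,0,0],[0.4,0,0,0,0,0,0],[0.3,0,0,0,0,0,0],[0.3,0,0,0,0,0,0],[0.3,0,0,0,0,0,0]]';  python3 -m creep '[[0.3,0,0,0,0,0,0],[0.3,0,0,0,0,0,0]]';python3 -c "
from h import *
plan([.437,-.117,.137],-116)"
```

```text
time_s: 3.68
tcp_pos: [0.4406, -0.1165, 0.1408]
ee_rot: [[-0.437, -0.899, 0.009], [-0.899, 0.437, -0.002], [-0.002, -0.008, -1.0]]
wrist_force: [-0.2, 0.1, 0.6]
gripper_width: 0.998
time_s: 4.1
tcp_pos: [0.4409, -0.1165, 0.1413]
ee_rot: [[-0.437, -0.899, 0.01], [-0.899, 0.437, -0.001], [-0.003, -0.01, -1.0]]
wrist_force: [-0.2, 0.5, -0.3]
gripper_width: 0.708
time_s: 4.27
tcp_pos: [0.4409, -0.1165, 0.1415]
ee_rot: [[-0.437, -0.899, 0.01], [-0.899, 0.437, -0.001], [-0.003, -0.01, -1.0]]
wrist_force: [0.2, 0.2, 0.9]
gripper_width: 0.62
t 4.2667 pos [ 0.4409 -0.1165  0.1415] j [  6.  11. -31.   0. -47. -32.] F [0.2 0.2 0.9] g 0.62
shift [0.0074 0.0112 0.0148] turn [-0.0031  0.001   0.0005] rows 0.1
```

```bash
python3 -m creep '[[0.68,0.007,0.011,0.010,-0.003,0.001,0],[0.68,0.007,0.011,0.010,-0.003,0.001,0],[0.68,0.007,0.011,0.010,-0.003,0.001,0],[0.6,0.007,0.011,0.010,-0.003,0.001,0],[0.4,0.007,0.011,0.010,-0.003,0.001,0]]';  python3 -m creep '[[0.3,0,0,0,0,0,0],[0.3,0,0,0,0,0,0],[0.3,0,0,0,0,0,0],[0.3,0,0,0,0,0,0]]';python3 -c "
from h import *
plan([.437,-.117,.137],-116)"
```

```text
time_s: 4.68
tcp_pos: [0.437, -0.1169, 0.1383]
ee_rot: [[-0.437, -0.899, -0.0], [-0.899, 0.437, -0.0], [0.0, -0.0, -1.0]]
wrist_force: [-0.5, 0.6, -0.3]
gripper_width: 0.622
time_s: 5.02
tcp_pos: [0.437, -0.1169, 0.1383]
ee_rot: [[-0.437, -0.899, -0.0], [-0.899, 0.437, -0.0], [0.0, 0.0, -1.0]]
wrist_force: [-0.2, -0.5, -0.5]
gripper_width: 0.623
t 5.0167 pos [ 0.437  -0.1169  0.1383] j [  6.  12. -31.   0. -47. -32.] F [-0.2 -0.5 -0.5] g 0.623
shift [ 0.0002 -0.0002  0.0042] turn [ 0.     -0.0001  0.0005] rows 0.0
```

The fingers are stopped on the cup (opening 0.62). Lift.

```bash
python3 -m creep '[[0.3,0,0,-0.04,0,0,0],[0.3,0,0,-0.1,0,0,0],[0.3,0,0,-0.2,0,0,0],[0.3,0,0,-0.3,0,0,0],[0.3,0,0,-0.3,0,0,0]]'; python3 - <<'E'
from h import *
cv2.imwrite("pics/s2c.png",cv2.resize(r.capture("scene")[150:300,230:400],None,fx=4,fy=4))
plan([.643,.208,.26],-150)
E
```

```text
time_s: 5.43
tcp_pos: [0.4404, -0.1173, 0.2341]
ee_rot: [[-0.436, -0.9, 0.012], [-0.9, 0.436, -0.001], [-0.004, -0.011, -1.0]]
wrist_force: [0.7, -0.7, -0.1]
gripper_width: 0.62
t 5.4833 pos [ 0.4389 -0.1169  0.2314] j [  6.   5. -23.   0. -61. -32.] F [-0.4 -0.1 -1.2] g 0.622
shift [-1.2717 -0.1397 -0.0904] turn [-0.0018  0.0016  0.1895] rows 9.2
```

View pics/s2c.png

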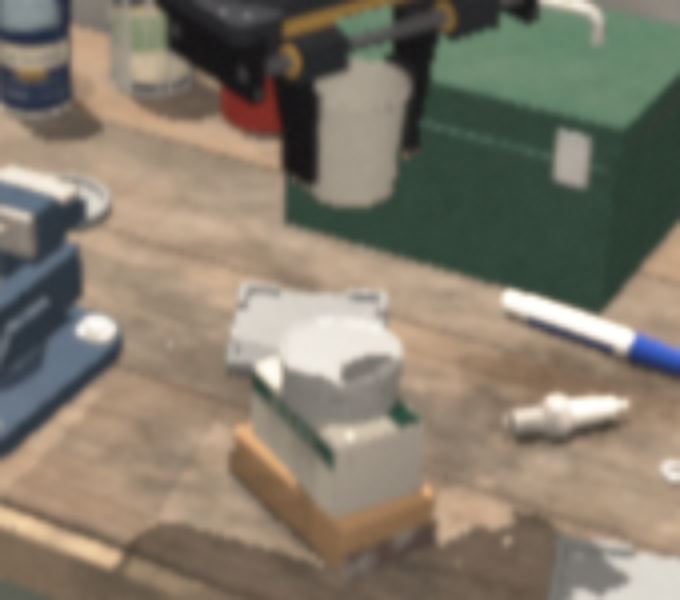

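The cup hangs upright in the jaws and the rest of the stack is undisturbed. Before crossing I'll triangulate the heights of the obstacles.

```bash
python3 - <<'E'
from h import *
def tri(a,b):
    A=cam("top");B=cam("scene"); P=[K@np.c_[R,t] for K,R,t in(A,B)]
    X=cv2.triangulatePoints(P[0],P[1],np.array(a,float).reshape(2,1),np.array(b,float).reshape(2,1))[:,0]; return np.round(X[:3]/X[3],3)
# toolbox front-top-left corner, front-top-right ; can tops
print("box near-left top",tri((263,153),(304,160)))
print("box near-right top",tri((355,151),(393,180)))
print("can cap",tri((156,116),(237,121)))
cv2.imwrite("pics/v.png",np.hstack([cv2.resize(r.capture("scene")[180:300,160:270],(440,480)),cv2.resize(r.capture("top")[210:330,190:280],(360,480))]))
E
```

```text
box near-left top [0.7   0.06  0.139]
box near-right top [ 0.715 -0.172  0.134]
can cap [0.775 0.32  0.173]
```

View pics/v.png

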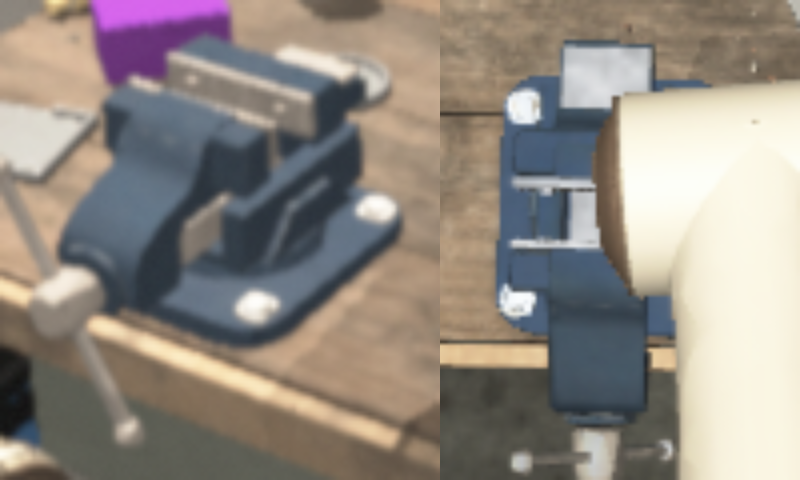

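```bash
python3 - <<'E'
from h import *
def tri(a,b):
    A=cam("top");B=cam("scene"); P=[K@np.c_[R,t] for K,R,t in(A,B)]
    X=cv2.triangulatePoints(P[0],P[1],np.array(a,float).reshape(2,1),np.array(b,float).reshape(2,1))[:,0]; return np.round(X[:3]/X[3],3)
print(tri((244,221),(249,197)),tri((218,257),(208,188)) )
plan([.643,.208,.26],-150)
E
```

```text
[0.534 0.112 0.092] [0.441 0.166 0.143]
t 5.5833 pos [ 0.4366 -0.1168  0.228 ] j [  6.   6. -24.  -0. -61. -32.] F [-0.1 -0.  -1.3] g 0.619
shift [-1.2745 -0.1453 -0.1063] turn [1.000e-04 1.000e-04 1.892e-01] rows 9.3
```

```bash
python3 -m creep '[[0.3,-0.1,0,-0.1,0,0,0.03],[0.3,-0.25,-0.03,-0.1,0,0,0.06],[0.3,-0.4,-0.05,-0.106,0,0,0.1],[0.3,-0.65,-0.07,-0.106,0,0,0.14],[0.3,-0.65,-0.07,-0.106,0,0,0.14]]';python3 -c "
from h import *
plan([.643,.208,.26],-150)"
```

```text
time_s: 6.0
tcp_pos: [0.5403, 0.0503, 0.2583]
ee_rot: [[-0.782, -0.624, -0.003], [-0.624, 0.782, -0.0], [0.002, 0.002, -1.0]]
wrist_force: [1.0, -0.9, 0.3]
gripper_width: 0.623
t 6.0 pos [0.5403 0.0503 0.2583] j [ 22.  13.  -9.  -0. -68. -74.] F [ 1.  -0.9  0.3] g 0.623
shift [-0.5953  0.1974 -0.0067] turn [ 0.0005 -0.0008  0.0477] rows 4.5
```

```bash
python3 -m creep '[[0.3,-0.15,0.05,-0.007,0,0,0.02],[0.3,-0.3,0.1,-0.007,0,0,0.047],[0.3,-0.42,0.14,-0.007,0,0,0.047],[0.3,-0.54,0.18,-0.007,0,0,0.047],[0.3,-0.595,0.197,-0.007,0,0,0.047]]';python3 -m creep '[[0.3,0,0,0,0,0,0],[0.3,0,0,0,0,0,0]]'; python3 - <<'E'
from h import *
s=r.sense(); c=cam("wrist",s); im=r.capture("wrist"); 
for k,z in dict(cup_tray=.009,mixing_cup_mid=.25).items():
  for o in r.outline_of("wrist",k)[:2]: print(k,o["score"],plane_mask(c,o["pixels"],z),np.array(o["rect"])*[560,420,560,420])
cv2.imwrite("pics/w4.png",im)
plan([.643,.208,.26],-150)
E
```

```text
time_s: 6.42
tcp_pos: [0.644, 0.2113, 0.2565]
ee_rot: [[-0.864, -0.504, -0.007], [-0.504, 0.864, -0.002], [0.006, 0.002, -1.0]]
wrist_force: [0.4, -0.7, -0.3]
gripper_width: 0.626
time_s: 6.58
tcp_pos: [0.6434, 0.2125, 0.2523]
ee_rot: [[-0.863, -0.505, -0.013], [-0.505, 0.863, -0.004], [0.013, 0.003, -1.0]]
wrist_force: [0.8, -0.0, -1.3]
gripper_width: 0.626
cup_tray 0.81 ((642.7, 208.1), (68.6, 69.6), -32.3) [244.776 157.5   297.808 209.58 ]
mixing_cup_mid 0.94 ((631.4, 206.6), (35.7, 62.7), 30.3) [215.712 216.384 332.416 337.092]
t 6.7333 pos [0.6433 0.2102 0.2557] j [ 32.  27.  11.  -0. -74. -91.] F [ 0.2  0.6 -1. ] g 0.622
shift [ 0.0045 -0.0058 -0.0143] turn [ 0.0005 -0.0028  0.0011] rows 0.1
```

View pics/w4.png

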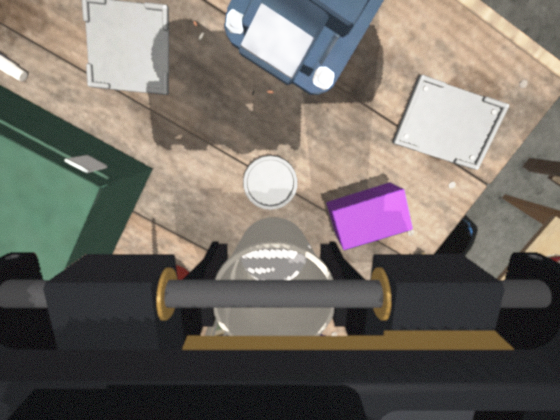

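```bash
python3 -c "
from h import *
plan([.643,.2085,.06],-150)"; python3 -m creep '[[0.3,0.004,-0.005,0.1,0,-0.002,0],[0.3,0.004,-0.005,0.22,0,-0.003,0],[0.3,0.004,-0.005,0.35,0,-0.003,0],[0.3,0.004,-0.005,0.46,0,-0.003,0],[0.3,0.004,-0.005,0.52,0,-0.003,0]]';python3 -c "
from h import *
plan([.643,.2085,.037],-150)"
```

```text
t 6.7333 pos [0.6433 0.2102 0.2557] j [ 32.  27.  11.  -0. -74. -91.] F [ 0.2  0.6 -1. ] g 0.622
shift [-0.0021 -0.0055  0.6524] turn [ 0.0005 -0.0028  0.0011] rows 4.7
time_s: 7.15
tcp_pos: [0.6388, 0.2052, 0.096]
ee_rot: [[-0.865, -0.501, -0.006], [-0.501, 0.866, -0.0], [0.006, 0.003, -1.0]]
wrist_force: [-0.8, 0.3, -1.0]
gripper_width: 0.623
t 7.15 pos [0.6388 0.2052 0.096 ] j [ 32.  33.  -2.  -0. -55. -91.] F [-0.8  0.3 -1. ] g 0.623
shift [-0.0187  0.002   0.1964] turn [ 0.0009 -0.0018  0.0003] rows 1.4
```

```bash
python3 -m creep '[[0.3,-0.018,0.002,0.05,0,-0.002,0],[0.3,-0.018,0.002,0.1,0,-0.002,0],[0.3,-0.018,0.002,0.14,0,-0.002,0],[0.3,-0.018,0.002,0.16,0,-0.002,0],[0.3,-0.018,0.002,0.16,0,-0.002,0]]';python3 -c "
from h import *
r.capture('top')
r.capture('top')
plan([.643,.2085,.0365],-150)"
```

```text
time_s: 7.57
tcp_pos: [0.6421, 0.2073, 0.047]
ee_rot: [[-0.866, -0.5, -0.003], [-0.5, 0.866, 0.002], [0.002, 0.003, -1.0]]
wrist_force: [0.1, -0.6, -1.1]
gripper_width: 0.625
t 7.6667 pos [0.6434 0.2082 0.049 ] j [ 32.  37.  -4.  -0. -49. -91.] F [-0.2  0.2 -0.5] g 0.625
shift [0.0007 0.0013 0.0416] turn [0.0008 0.0007 0.0003] rows 0.3
```

```bash
python3 -m creep '[[0.3,0.001,0.001,0.015,0,0,0],[0.3,0.001,0.001,0.03,0,0,0],[0.3,0.001,0.001,0.037,0,0,0],[0.3,0.001,0.001,0.041,0,0,0],[0.3,0.001,0.001,0.041,0,0,0]]';python3 -c "
from h import *
r.capture('top')
r.capture('top')
plan([.643,.2085,.0365],-150)"
```

```text
time_s: 8.08
tcp_pos: [0.6429, 0.2084, 0.0365]
ee_rot: [[-0.865, -0.501, 0.001], [-0.501, 0.865, 0.003], [-0.002, 0.002, -1.0]]
wrist_force: [1.0, 0.2, -1.0]
gripper_width: 0.621
t 8.1833 pos [0.643  0.2085 0.0367] j [ 32.  37.  -5.  -0. -48. -91.] F [ 0.3 -0.3 -0. ] g 0.619
shift [-0.      0.0002  0.0007] turn [0.0008 0.0007 0.0003] rows 0.0
```

```bash
python3 -m creep '[[0.65,0,0,0,0,0,0],[0.7,0,0,0,0,0,0],[0.75,0,0,0,0,0,0],[0.85,0,0,0,0,0,0],[0.9,0,0,0,0,0,0]]';python3 -m creep '[[1,0,0,-0.02,0,0,0],[1,0,0,-0.06,0,0,0],[1,0,0,-0.13,0,0,0],[1,0,0,-0.24,0,0,0],[1,0,0,-0.36,0,0,0]]'; python3 - <<'E'
from h import *
cv2.imwrite("pics/s3.png",cv2.resize(r.capture("scene")[80:280,140:400],None,fx=3,fy=3))
plan([.54,-.0,.28],-116)
E
```

```text
time_s: 8.6
tcp_pos: [0.643, 0.2085, 0.0368]
ee_rot: [[-0.866, -0.501, 0.001], [-0.501, 0.865, 0.003], [-0.002, 0.002, -1.0]]
wrist_force: [0.6, 0.2, 0.3]
gripper_width: 0.822
time_s: 9.02
tcp_pos: [0.6422, 0.2077, 0.1457]
ee_rot: [[-0.865, -0.501, -0.001], [-0.501, 0.865, 0.002], [0.0, 0.002, -1.0]]
wrist_force: [1.6, 0.2, 0.5]
gripper_width: 0.995
t 9.0667 pos [0.6471 0.2093 0.1563] j [ 32.  30.   2.   0. -60. -91.] F [1.9 1.3 6.8] g 0.996
shift [ 0.6523 -0.4242 -0.423 ] turn [-0.0019  0.0051 -0.1879] rows 6.4
```

View pics/s3.png

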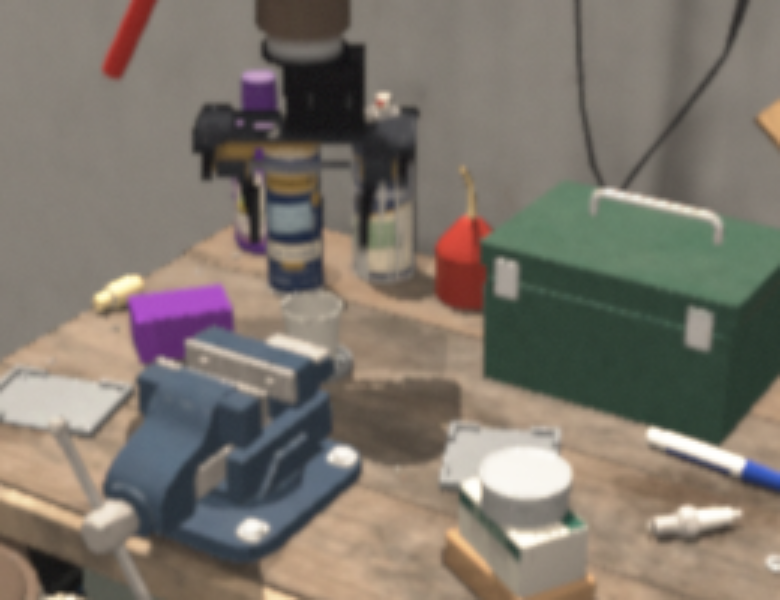

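The cup stands upright in the tray and the fingers are clear above it. I'll check it with the wrist camera as I go.

```bash
python3 -m creep '[[1,0.1,-0.05,-0.2,0,0,-0.04],[1,0.2,-0.1,-0.3,0,0,-0.08],[1,0.3,-0.2,-0.4,0,0,-0.12],[1,0.42,-0.27,-0.42,0,0,-0.16],[1,0.5,-0.32,-0.42,0,0,-0.188]]'; python3 - <<'E'
from h import *
im=r.capture("wrist"); cv2.imwrite("pics/w5.png",im)
plan([.46,-.09,.30],-116)
E
```

```text
time_s: 9.48
tcp_pos: [0.5761, 0.0728, 0.2772]
ee_rot: [[-0.431, -0.902, 0.022], [-0.902, 0.431, 0.009], [-0.018, -0.016, -1.0]]
wrist_force: [0.3, -1.3, 0.2]
gripper_width: 0.997
t 9.5333 pos [0.5727 0.0675 0.2794] j [ 23.  15.  -4.   0. -70. -48.] F [-4.  -2.9 -0.3] g 0.999
shift [ 0.6346  0.1105 -0.0808] turn [-0.005   0.0053  0.002 ] rows 4.7
```

View pics/w5.png

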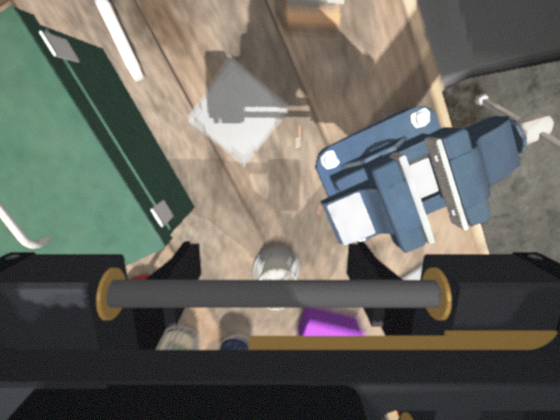

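The cup stands in its tray at (275,262) in the wrist view. Back to the stack.

```bash
python3 -m creep '[[1,0.12,0.02,-0.08,0,0,0],[1,0.25,0.05,-0.08,0,0,0],[1,0.38,0.07,-0.08,0,0,0],[1,0.5,0.09,-0.08,-0.004,0.004,0.002],[1,0.54,0.11,-0.08,-0.004,0.004,0.002]]';python3 -m creep '[[1,0.0,0.0,0,0,0,0],[1,0,0,0,0,0,0]]'; python3 - <<'E'
from h import *
r.capture("wrist");r.capture("wrist")
s=r.sense(); c=cam("wrist",s); im=r.capture("wrist"); vis=im.copy()
for k,z in dict(flat_tin_mid=.106,bulb_carton_mid=.078,sanding_block_mid=.033,tin_tray=.009).items():
    for o in r.outline_of("wrist",k)[:2]:
        print(k,round(o["score"],2),(np.array(o["rect"])*[560,420,560,420]).astype(int),plane_mask(c,o["pixels"],z))
        cs,_=cv2.findContours(o["pixels"].astype(np.uint8),cv2.RETR_EXTERNAL,cv2.CHAIN_APPROX_NONE)
        cv2.drawContours(vis,cs,-1,(0,0,255),1)
cv2.imwrite("pics/w6.png",np.hstack([cv2.resize(x[60:260,180:360],None,fx=2.2,fy=2.2) for x in(im,vis)]))
c=cam("top");r.capture("top")
for k,z in dict(flat_tin_mid=.106).items():
    for o in r.outline_of("top",k)[:2]: print("top",k,o["score"],plane_mask(c,o["pixels"],z))
plan([.438,-.117,.17],-116)
E
```

```text
time_s: 9.95
tcp_pos: [0.4696, -0.0675, 0.3019]
ee_rot: [[-0.441, -0.897, 0.006], [-0.897, 0.441, 0.002], [-0.004, -0.004, -1.0]]
wrist_force: [0.2, 0.6, -0.3]
gripper_width: 0.999
time_s: 10.12
tcp_pos: [0.4693, -0.0681, 0.3034]
ee_rot: [[-0.442, -0.897, 0.009], [-0.897, 0.442, 0.002], [-0.006, -0.007, -1.0]]
wrist_force: [0.1, 0.6, 0.4]
gripper_width: 1.001
flat_tin_mid 0.69 [253 108 308 167] ((436.0, -118.4), (64.4, 64.5), -26.1)
bulb_carton_mid 0.95 [254  96 306 173] ((417.4, -148.4), (17.0, 53.8), 58.9)
sanding_block_mid 0.76 [256  91 306 174] ((415.0, -161.8), (16.7, 61.0), 75.7)
sanding_block_mid 0.55 [253 104 308 165] ((436.4, -114.2), (78.3, 78.3), 64.0)
tin_tray 0.58 [179 191 263 273] ((586.0, -20.5), (96.5, 98.6), -65.2)
top flat_tin_mid 0.88 ((432.1, -126.7), (40.9, 56.7), 83.8)
top flat_tin_mid 0.31 ((615.6, 191.8), (42.8, 65.5), 33.0)
t 10.5667 pos [ 0.47   -0.0671  0.3015] j [ 12.   5. -14.  -0. -71. -38.] F [-0.5 -0.2 -1.1] g 1.0
shift [0.1981 0.0239 0.4376] turn [-0.0012  0.0012 -0.0008] rows 3.5
```

View pics/w6.png

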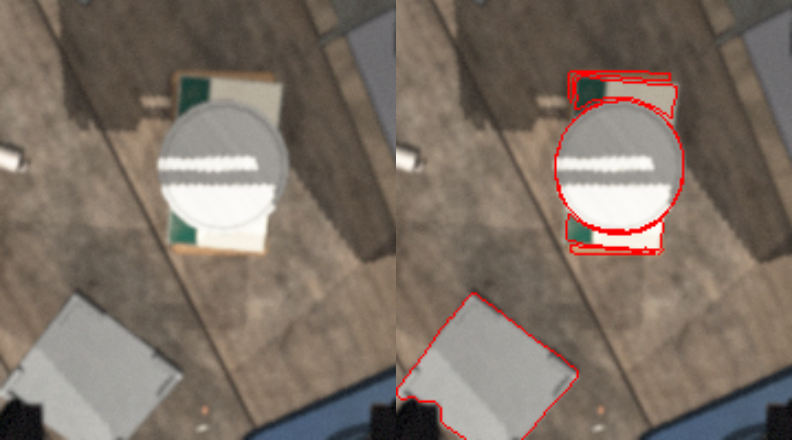

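The wrist view shows the tin at about (280,137), centred at (0.436, -0.118). Going down over it.

```bash
python3 -m creep '[[1,0.1,0.012,0.1,0,0,0],[1,0.198,0.024,0.22,0,0,0],[1,0.2,0.026,0.33,0,0,0],[1,0.2,0.026,0.41,0,0,0],[1,0.2,0.026,0.437,0,0,0]]';python3 - <<'E'
from h import *
r.capture("wrist");r.capture("wrist");r.capture("wrist")
s=r.sense(); c=cam("wrist",s); im=r.capture("wrist")
a=np.linspace(0,6.28,60); P=np.c_[.4362+.033*np.cos(a),-.118+.033*np.sin(a),0*a+.106]
cv2.polylines(im,[proj(c,P).astype(np.int32)],True,(0,0,255),1)
cv2.imwrite("pics/w7.png",im)
plan([.4362,-.118,.098],-116)
E
```

```text
time_s: 10.98
tcp_pos: [0.4344, -0.1175, 0.1665]
ee_rot: [[-0.442, -0.897, -0.003], [-0.897, 0.442, 0.002], [-0.001, 0.003, -1.0]]
wrist_force: [0.7, 0.1, 0.3]
gripper_width: 1.003
t 11.1833 pos [ 0.4388 -0.117   0.1716] j [  6.   9. -29.  -0. -52. -32.] F [-0.3  0.1  0.7] g 1.002
shift [0.0078 0.0079 0.2451] turn [-0.002   0.0015 -0.0004] rows 1.8
```

View pics/w7.png

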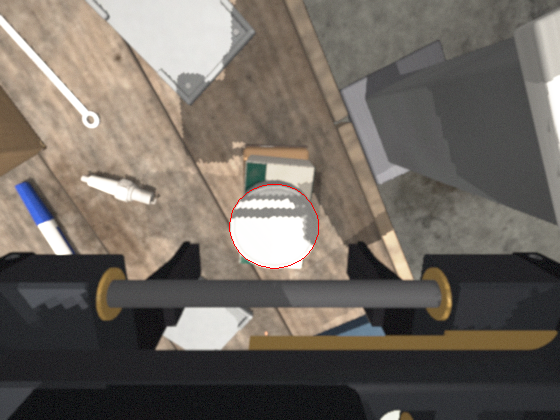

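```bash
python3 -m creep '[[1,0.008,0.008,0.1,-0.002,0.001,0],[1,0.008,0.008,0.17,-0.002,0.001,0],[1,0.008,0.008,0.215,-0.002,0.001,0],[1,0.008,0.008,0.24,-0.002,0.001,0],[1,0.008,0.008,0.244,-0.002,0.001,0]]';python3 - <<'E'
from h import *
r.capture("top");r.capture("top");r.capture("top")
plan([.4362,-.118,.098],-116)
E
```

```text
time_s: 11.6
tcp_pos: [0.4369, -0.1178, 0.0985]
ee_rot: [[-0.439, -0.899, 0.001], [-0.899, 0.439, 0.001], [-0.002, -0.001, -1.0]]
wrist_force: [0.9, -0.4, 0.4]
gripper_width: 1.002
t 11.75 pos [ 0.4375 -0.1179  0.0997] j [  6.  15. -34.  -0. -41. -32.] F [ 0.  -0.1  0.7] g 0.998
shift [0.0022 0.0038 0.0055] turn [-0.0009  0.0009 -0.0002] rows 0.1
```

```bash
python3 -m creep '[[1,0.002,0.004,0.0055,-0.001,0.001,0],[0.9,0.002,0.004,0.0055,-0.001,0.001,0],[0.8,0.002,0.004,0.0055,-0.001,0.001,0],[0.6,0.002,0.004,0.0055,-0.001,0.001,0],[0.5,0.002,0.004,0.0055,-0.001,0.001,0]]';python3 -m creep '[[0.5,0,0,0,0,0,0],[0.5,0,0,0,0,0,0],[0.5,0,0,0,0,0,0]]'; python3 - <<'E'
from h import *
plan([.4362,-.118,.098],-116)
E
```

```text
time_s: 12.17
tcp_pos: [0.4363, -0.1179, 0.0983]
ee_rot: [[-0.439, -0.899, -0.0], [-0.899, 0.439, -0.0], [0.0, -0.0, -1.0]]
wrist_force: [-0.3, 0.0, -0.1]
gripper_width: 0.782
time_s: 12.42
tcp_pos: [0.4363, -0.1179, 0.0983]
ee_rot: [[-0.439, -0.899, -0.0], [-0.899, 0.439, -0.0], [0.0, 0.0, -1.0]]
wrist_force: [0.4, 0.4, 0.3]
gripper_width: 0.755
t 12.4167 pos [ 0.4363 -0.1179  0.0983] j [  6.  15. -34.   0. -41. -32.] F [0.4 0.4 0.3] g 0.755
shift [0.0003 0.0001 0.001 ] turn [ 0.     -0.0001 -0.0002] rows 0.0
```

```bash
python3 -m creep '[[0.5,0,0,-0.04,0,0,0],[0.5,0,0,-0.12,0,0,0],[0.5,0,0,-0.22,0,0,0.02],[0.5,0,0,-0.3,0,0,0.04],[0.5,0,0,-0.3,0,0,0.06]]'; python3 - <<'E'
from h import *
cv2.imwrite("pics/s4.png",cv2.resize(r.capture("scene")[150:300,230:400],None,fx=3,fy=3))
plan([.587,-.019,.19],-155)
E
```

```text
time_s: 12.83
tcp_pos: [0.4392, -0.1181, 0.1931]
ee_rot: [[-0.601, -0.799, 0.01], [-0.799, 0.601, -0.001], [-0.005, -0.008, -1.0]]
wrist_force: [0.5, 1.1, -1.1]
gripper_width: 0.75
t 12.8833 pos [ 0.4377 -0.1179  0.1907] j [  6.   8. -27.   0. -55. -43.] F [ 0.2 -0.8 -1.9] g 0.754
shift [-0.5631 -0.198   0.0054] turn [-0.0011  0.0015  0.1549] rows 4.3
```

View pics/s4.png

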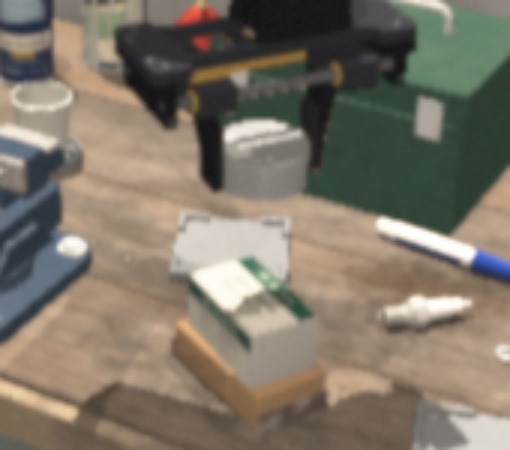

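The tin is held level, and the carton and block are still in place.

```bash
python3 -m creep '[[0.5,-0.1,-0.03,0,0,0,0.04],[0.5,-0.22,-0.08,0,0,0,0.08],[0.5,-0.34,-0.12,0,0,0,0.11],[0.5,-0.46,-0.16,0.005,0,0,0.155],[0.5,-0.54,-0.19,0.005,-0.001,0.001,0.155]]'; python3 -m creep '[[0.5,-0.02,-0.003,0,0,0,0],[0.5,-0.02,-0.003,0,0,0,0]]'; python3 - <<'E'
from h import *
r.capture("wrist");r.capture("wrist");r.capture("wrist")
s=r.sense(); c=cam("wrist",s); im=r.capture("wrist")
for k,z in dict(tin_tray=.009).items():
    for o in r.outline_of("wrist",k)[:2]:
        print(k,round(o["score"],2),(np.array(o["rect"])*[560,420,560,420]).astype(int),plane_mask(c,o["pixels"],z))
a=np.radians(25); x=np.array([np.cos(a),np.sin(a),0]);y=np.array([-x[1],x[0],0])
P=np.array([[.587,-.019,.009]+ (i*x+j*y)*.048 for i,j in((1,1),(1,-1),(-1,-1),(-1,1))])
cv2.polylines(im,[proj(c,P).astype(np.int32)],True,(0,0,255),1)
cv2.imwrite("pics/w8.png",im)
plan([.587,-.019,.12],-155)
E
```

```text
time_s: 13.3
tcp_pos: [0.5823, -0.0213, 0.1883]
ee_rot: [[-0.907, -0.42, -0.001], [-0.42, 0.907, 0.001], [0.0, 0.001, -1.0]]
wrist_force: [0.1, 0.3, -0.7]
gripper_width: 0.754
time_s: 13.47
tcp_pos: [0.5888, -0.0186, 0.1859]
ee_rot: [[-0.906, -0.422, -0.004], [-0.422, 0.906, 0.0], [0.004, 0.002, -1.0]]
wrist_force: [-1.1, 0.3, -0.5]
gripper_width: 0.757
tin_tray 0.68 [228 150 319 224] ((579.3, -22.8), (79.0, 96.8), 25.6)
t 13.7167 pos [ 0.5869 -0.0204  0.1884] j [ 14.  21.  -9.  -0. -60. -79.] F [ 0.2  0.1 -1.4] g 0.75
shift [-0.0025  0.0038  0.2279] turn [ 0.0004 -0.0004 -0.001 ] rows 1.6
```

View pics/w8.png

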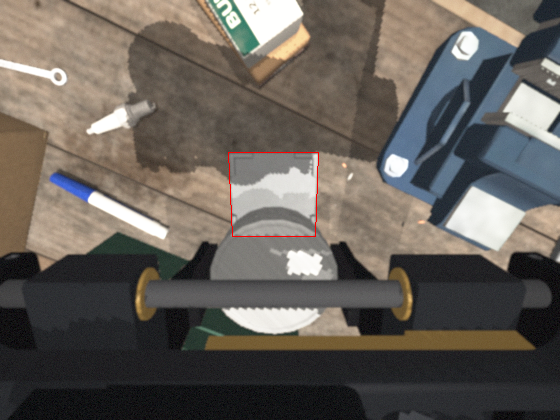

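```bash
python3 -m creep '[[0.5,-0.003,0.004,0.1,0,0,0],[0.5,-0.003,0.004,0.2,0,0,0],[0.5,-0.003,0.004,0.3,0,0,0],[0.5,-0.003,0.004,0.38,0,0,0],[0.5,-0.003,0.004,0.42,0,0,0]]'; python3 - <<'E'
from h import *
r.capture("top");r.capture("top");r.capture("top")
plan([.587,-.019,.0255],-155)
E
```

```text
time_s: 14.13
tcp_pos: [0.5842, -0.0199, 0.0597]
ee_rot: [[-0.908, -0.419, -0.007], [-0.419, 0.908, 0.0], [0.006, 0.003, -1.0]]
wrist_force: [-0.3, -0.3, -0.6]
gripper_width: 0.75
t 14.2833 pos [ 0.5861 -0.0196  0.0622] j [ 14.  29. -17.  -0. -44. -79.] F [ 0.3 -0.1 -1.8] g 0.753
shift [-0.0038  0.0004  0.1223] turn [ 0.0004 -0.0009 -0.0011] rows 0.9
```

```bash
python3 -m creep '[[0.5,-0.003,0,0.04,0,-0.001,-0.001],[0.5,-0.003,0,0.08,0,-0.001,-0.001],[0.5,-0.003,0,0.105,0,-0.001,-0.001],[0.5,-0.003,0,0.118,0,-0.001,-0.001],[0.5,-0.003,0,0.122,0,-0.001,-0.001]]'; python3 - <<'E'
from h import *
r.capture("top");r.capture("top");r.capture("top")
plan([.587,-.019,.0245],-155)
E
```

```text
time_s: 14.7
tcp_pos: [0.587, -0.0193, 0.026]
ee_rot: [[-0.906, -0.422, 0.0], [-0.422, 0.906, 0.001], [-0.001, 0.001, -1.0]]
wrist_force: [-0.4, -0.7, -0.9]
gripper_width: 0.751
t 14.85 pos [ 0.5874 -0.0192  0.0264] j [ 14.  32. -19.  -0. -39. -79.] F [-0.9  0.7 -0.8] g 0.751
shift [0.0009 0.0011 0.0063] turn [ 0.0003  0.0005 -0.    ] rows 0.0
```

```bash
python3 -m creep '[[0.5,0.001,0.001,0.006,0,0,0],[0.5,0.001,0.001,0.006,0,0,0],[0.5,0.001,0.001,0.006,0,0,0],[0.85,0.001,0.001,0.006,0,0,0],[0.9,0.001,0.001,0.006,0,0,0]]'; python3 -m creep '[[0.95,0,0,0,0,0,0],[1,0,0,-0.01,0,0,0],[1,0,0,-0.06,0,0,0],[1,0,0,-0.17,0,0,0],[1,0,0,-0.3,0,0,0]]'; python3 - <<'E'
from h import *
im=r.capture("wrist"); cv2.imwrite("pics/w9.png",im)
cv2.imwrite("pics/s5.png",cv2.resize(r.capture("scene")[150:300,230:400],None,fx=3,fy=3))
plan([.46,-.08,.26],-116)
E
```

```text
time_s: 15.27
tcp_pos: [0.5873, -0.019, 0.025]
ee_rot: [[-0.906, -0.423, 0.002], [-0.423, 0.906, 0.001], [-0.002, 0.0, -1.0]]
wrist_force: [0.4, -0.5, 0.4]
gripper_width: 0.829
time_s: 15.68
tcp_pos: [0.5854, -0.0194, 0.1139]
ee_rot: [[-0.906, -0.423, -0.004], [-0.423, 0.906, 0.0], [0.003, 0.002, -1.0]]
wrist_force: [1.1, 0.1, -0.5]
gripper_width: 0.998
t 15.7833 pos [ 0.5917 -0.0186  0.1221] j [ 14.  25. -14.   0. -51. -79.] F [1.3 0.9 0.5] g 0.999
shift [ 0.4772 -0.0009 -0.4671] turn [-0.0031  0.0043 -0.216 ] rows 5.4
```

View pics/s5.png

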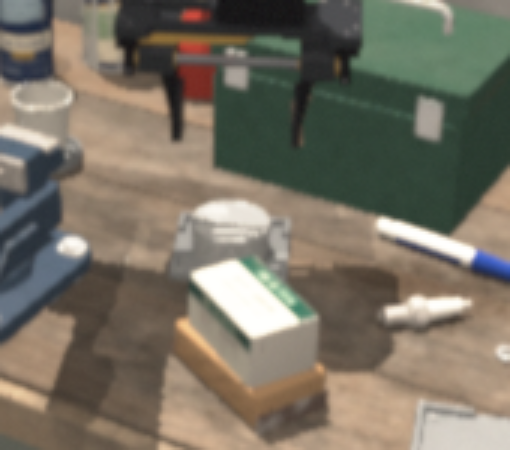

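View pics/w9.png

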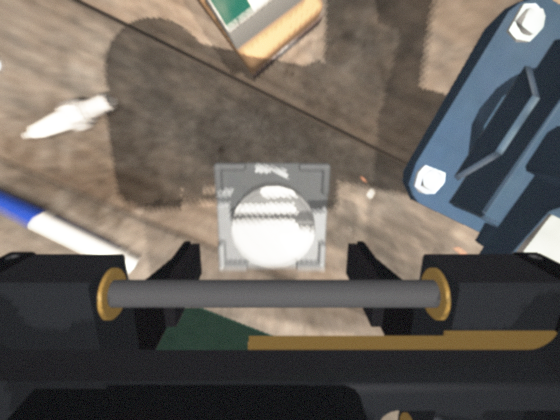

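The tin lies flat inside the square tray, at (272,230) in the wrist view. The carton is next.

```bash
python3 -m creep '[[1,0.05,0,-0.12,0,0,-0.04],[1,0.15,0,-0.24,0,0,-0.08],[1,0.26,0,-0.36,0,0,-0.12],[1,0.36,0,-0.45,0,0,-0.16],[1,0.45,0,-0.467,-0.003,0.004,-0.2]]'; python3 -m creep '[[1,0.05,0,0,0,0,-0.016],[1,0.05,0,0,0,0,-0.016]]';python3 - <<'E'
from h import *
for i in range(3): r.capture("wrist")
s=r.sense(); c=cam("wrist",s); im=r.capture("wrist"); vis=im.copy()
for k,z in dict(bulb_carton_mid=.078,sanding_block_mid=.033).items():
    for o in r.outline_of("wrist",k)[:2]:
        print(k,round(o["score"],2),(np.array(o["rect"])*[560,420,560,420]).astype(int),plane_mask(c,o["pixels"],z))
        cs,_=cv2.findContours(o["pixels"].astype(np.uint8),cv2.RETR_EXTERNAL,cv2.CHAIN_APPROX_NONE)
        cv2.drawContours(vis,cs,-1,(0,0,255),1)
cv2.imwrite("pics/w10.png",np.hstack([cv2.resize(x[40:240,180:360],None,fx=2.2,fy=2.2) for x in(im,vis)]))
c=cam("top");r.capture("top")
for k,z in dict(bulb_carton_mid=.078).items():
    for o in r.outline_of("top",k)[:2]: print("top",k,o["score"],plane_mask(c,o["pixels"],z))
plan([.44,-.117,.15],-116)
E
```

```text
time_s: 16.2
tcp_pos: [0.4678, -0.0767, 0.2639]
ee_rot: [[-0.482, -0.876, 0.008], [-0.876, 0.482, 0.001], [-0.005, -0.007, -1.0]]
wrist_force: [0.0, -1.1, 1.1]
gripper_width: 1.002
time_s: 16.37
tcp_pos: [0.4591, -0.0912, 0.2663]
ee_rot: [[-0.438, -0.899, 0.013], [-0.899, 0.438, 0.001], [-0.007, -0.011, -1.0]]
wrist_force: [0.3, 0.4, 0.5]
gripper_width: 1.004
bulb_carton_mid 0.84 [253 117 314 199] ((436.2, -117.5), (56.3, 89.9), -31.5)
sanding_block_mid 0.71 [259 111 309 141] ((420.9, -148.5), (37.3, 60.9), 62.9)
top bulb_carton_mid 0.92 ((603.9, 328.7), (66.8, 90.3), 49.5)
top bulb_carton_mid 0.73 ((417.1, -143.3), (20.8, 52.2), 63.4)
t 16.7667 pos [ 0.461  -0.0894  0.263 ] j [  9.   5. -18.   0. -66. -35.] F [-0.3  0.3 -0.1] g 1.005
shift [0.1146 0.0247 0.3761] turn [-0.0018  0.0011  0.0003] rows 2.8
```

View pics/w10.png

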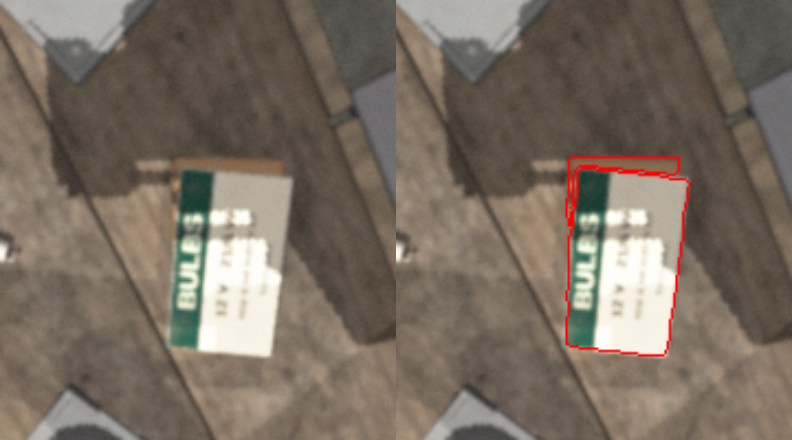

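The whole carton now shows, centred at (0.436, -0.1175), yaw -31.5°, measuring 56.3 x 89.9 mm. It's the white and green one, not the purple look-alike. The jaws need a yaw of -121.5°.

```bash
python3 -c "
from h import *
plan([.4362,-.1175,.115],-121.5)";
```

```text
t 16.7667 pos [ 0.461  -0.0894  0.263 ] j [  9.   5. -18.   0. -66. -35.] F [-0.3  0.3 -0.1] g 1.005
shift [0.122  0.036  0.4927] turn [-0.0017  0.0012  0.0309] rows 3.7
```

```bash
python3 -m creep '[[1,0.06,0.018,0.12,0,0,0.015],[1,0.122,0.036,0.24,-0.002,0.001,0.031],[1,0.122,0.036,0.36,-0.002,0.001,0.031],[1,0.122,0.036,0.45,-0.002,0.001,0.031],[1,0.122,0.036,0.49,-0.002,0.001,0.031]]'; python3 - <<'E'
from h import *
for i in range(3): r.capture("wrist")
s=r.sense(); c=cam("wrist",s); im=r.capture("wrist")
a=np.radians(-31.5); x=np.array([np.cos(a),np.sin(a),0]);y=np.array([-x[1],x[0],0])
P=np.array([[.4362,-.1175,.078]+ i*x*.028+j*y*.045 for i,j in((1,1),(1,-1),(-1,-1),(-1,1))])
cv2.polylines(im,[proj(c,P).astype(np.int32)],True,(0,0,255),1)
cv2.imwrite("pics/w11.png",im)
plan([.4362,-.1175,.06],-121.5)
E
```

```text
time_s: 17.18
tcp_pos: [0.4337, -0.1175, 0.1119]
ee_rot: [[-0.524, -0.852, -0.008], [-0.852, 0.524, 0.001], [0.003, 0.007, -1.0]]
wrist_force: [-0.0, 0.4, 0.4]
gripper_width: 0.999
t 17.3833 pos [ 0.437  -0.1174  0.116 ] j [  6.  13. -33.  -0. -44. -37.] F [0.2 0.6 0.2] g 1.002
shift [0.0019 0.0019 0.1867] turn [0.0002 0.0001 0.0001] rows 1.3
```

View pics/w11.png

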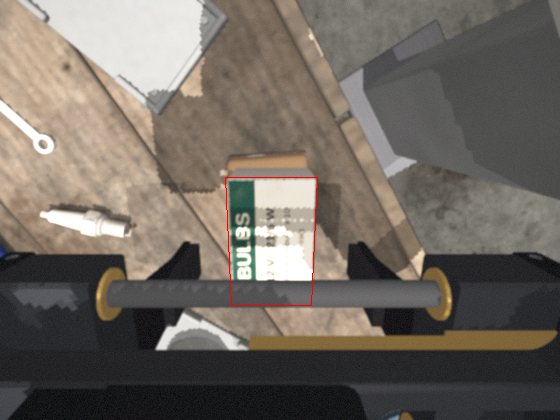

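```bash
python3 -m creep '[[1,0.002,0.002,0.07,0,0,0],[1,0.002,0.002,0.13,0,0,0],[1,0.002,0.002,0.17,0,0,0],[1,0.002,0.002,0.186,0,0,0],[1,0.002,0.002,0.186,0,0,0]]'; python3 - <<'E'
from h import *
for i in range(3): r.capture("top")
plan([.4362,-.1175,.06],-121.5)
E
```

```text
time_s: 17.8
tcp_pos: [0.4367, -0.1174, 0.0604]
ee_rot: [[-0.522, -0.853, -0.0], [-0.853, 0.522, 0.0], [-0.0, 0.0, -1.0]]
wrist_force: [-0.3, -0.4, 0.2]
gripper_width: 0.998
t 17.95 pos [ 0.4373 -0.1174  0.0614] j [  6.  19. -36.  -0. -35. -37.] F [-1.   0.6 -0. ] g 0.999
shift [0.0022 0.0031 0.0047] turn [-0.0005  0.0006  0.0002] rows 0.0
```

```bash
python3 -m creep '[[0.9,0.002,0.003,0.004,0,0,0],[0.8,0.002,0.003,0.004,0,0,0],[0.6,0.002,0.003,0.004,0,0,0],[0.4,0.002,0.003,0.004,0,0,0],[0.3,0.002,0.003,0.004,0,0,0]]'; python3 -m creep '[[0.3,0,0,0,0,0,0],[0.3,0,0,0,0,0,0],[0.3,0,0,0,0,0,0],[0.3,0,0,0,0,0,0]]';python3 - <<'E'
from h import *
plan([.4362,-.1175,.06],-121.5)
E
```

```text
time_s: 18.37
tcp_pos: [0.4363, -0.1175, 0.0604]
ee_rot: [[-0.522, -0.853, 0.003], [-0.853, 0.522, 0.001], [-0.002, -0.002, -1.0]]
wrist_force: [-0.2, -0.2, -1.3]
gripper_width: 0.703
time_s: 18.7
tcp_pos: [0.4364, -0.1175, 0.0605]
ee_rot: [[-0.522, -0.853, 0.003], [-0.853, 0.522, 0.001], [-0.002, -0.002, -1.0]]
wrist_force: [0.4, 0.4, 0.7]
gripper_width: 0.632
t 18.7 pos [ 0.4364 -0.1175  0.0605] j [  6.  19. -36.  -0. -35. -37.] F [0.4 0.4 0.7] g 0.632
shift [0.0004 0.0006 0.0016] turn [-0.0007  0.0006  0.0003] rows 0.0
```

```bash
python3 -m creep '[[0.3,0,0,-0.04,0,0,0],[0.3,0,0,-0.15,0,0,0],[0.3,0,0,-0.28,0,0,0],[0.3,0,0,-0.42,0,0,0],[0.3,0,0,-0.55,0,0,0]]'; python3 - <<'E'
from h import *
cv2.imwrite("pics/s6.png",cv2.resize(r.capture("scene")[130:300,230:400],None,fx=3,fy=3))
plan([.465,.366,.26],-76.1)
E
```

```text
time_s: 19.12
tcp_pos: [0.4353, -0.1176, 0.2273]
ee_rot: [[-0.522, -0.853, 0.002], [-0.853, 0.522, 0.001], [-0.002, -0.002, -1.0]]
wrist_force: [2.1, -1.0, -1.5]
gripper_width: 0.632
t 19.1667 pos [ 0.4401 -0.1184  0.2357] j [  6.   5. -23.   0. -61. -37.] F [ 2.9 -0.9  5.4] g 0.63
shift [-1.4229  0.7673 -0.0826] turn [-0.0062  0.0003 -0.2513] rows 11.6
```

View pics/s6.png

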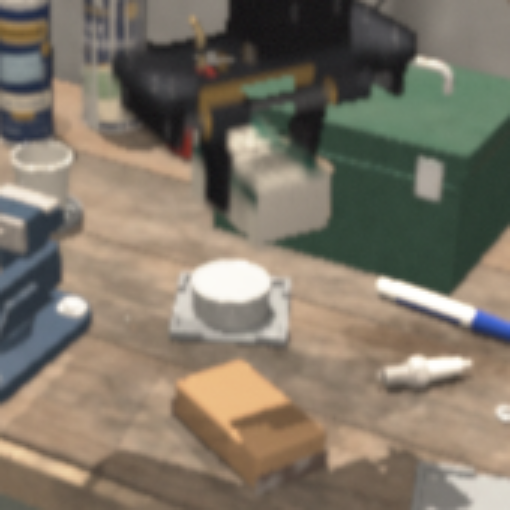

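The carton is held level and the block hasn't moved. I'll cross above the vise.

```bash
python3 -m creep '[[0.3,-0.08,0.04,-0.08,0,0,-0.02],[0.3,-0.2,0.11,-0.09,0,0,-0.05],[0.3,-0.32,0.17,-0.09,0,0,-0.08],[0.3,-0.44,0.24,-0.09,0,0,-0.11],[0.3,-0.55,0.3,-0.09,0,0,-0.13]]'; python3 - <<'E'
from h import *
plan([.465,.366,.26],-76.1)
E
```

```text
time_s: 19.58
tcp_pos: [0.4478, 0.0713, 0.2624]
ee_rot: [[-0.134, -0.991, 0.019], [-0.991, 0.134, -0.001], [-0.001, -0.019, -1.0]]
wrist_force: [2.3, -0.5, 0.0]
gripper_width: 0.628
t 19.5833 pos [0.4478 0.0713 0.2624] j [ 30.   3. -21.   1. -65. -38.] F [ 2.3 -0.5  0. ] g 0.628
shift [-0.981   0.075   0.0077] turn [-0.0061 -0.0007 -0.12  ] rows 7.1
```

```bash
python3 -m creep '[[0.3,-0.12,0.01,-0.03,0,0,-0.03],[0.3,-0.25,0.02,-0.03,-0.002,0,-0.06],[0.3,-0.38,0.03,-0.02,-0.004,0,-0.09],[0.3,-0.5,0.04,-0.01,-0.006,0,-0.12],[0.3,-0.6,0.045,0,-0.006,0,-0.12]]'; python3 - <<'E'
from h import *
plan([.465,.366,.26],-76.1)
E
```

```text
time_s: 20.0
tcp_pos: [0.4581, 0.2541, 0.2615]
ee_rot: [[0.245, -0.97, -0.0], [-0.97, -0.245, -0.002], [0.002, 0.001, -1.0]]
wrist_force: [0.3, -0.6, 0.1]
gripper_width: 0.625
t 20.0 pos [0.4581 0.2541 0.2615] j [ 47.  11. -12.   0. -67. -33.] F [ 0.3 -0.6  0.1] g 0.625
shift [-0.3561 -0.1135  0.0041] turn [ 0.0003 -0.0007  0.0015] rows 2.7
```

```bash
python3 -m creep '[[0.3,-0.1,-0.03,0,0,0,0],[0.3,-0.2,-0.07,0,0,0,0],[0.3,-0.29,-0.095,0,0,0,0],[0.3,-0.34,-0.11,0,0,0,0],[0.3,-0.356,-0.1135,0,0,0,0]]'; python3 - <<'E'
from h import *
for i in range(4): r.capture("wrist")
s=r.sense(); c=cam("wrist",s); im=r.capture("wrist")
for o in r.outline_of("wrist","carton_tray")[:2]:
    print(round(o["score"],2),(np.array(o["rect"])*[560,420,560,420]).astype(int),plane_mask(c,o["pixels"],.009))
a=np.radians(13.9); x=np.array([np.cos(a),np.sin(a),0]);y=np.array([-x[1],x[0],0])
P=np.array([[.4652,.3662,.009]+ i*x*.0425+j*y*.0595 for i,j in((1,1),(1,-1),(-1,-1),(-1,1))])
cv2.polylines(im,[proj(c,P).astype(np.int32)],True,(0,0,255),1)
cv2.imwrite("pics/w12.png",im)
plan([.4652,.3662,.1],-76.1)
E
```

```text
time_s: 20.42
tcp_pos: [0.4647, 0.3681, 0.2597]
ee_rot: [[0.247, -0.969, -0.002], [-0.969, -0.247, -0.003], [0.003, 0.002, -1.0]]
wrist_force: [-0.9, -0.1, -1.2]
gripper_width: 0.632
0.57 [242 135 307 183] ((469.7, 335.1), (58.8, 85.7), -75.8)
t 20.7167 pos [0.465  0.3647 0.2615] j [ 54.  18.  -2.   0. -70. -40.] F [ 0.6 -0.2 -0.7] g 0.629
shift [-0.0059 -0.0023  0.5384] turn [ 0.0003 -0.0006  0.0011] rows 3.9
```

View pics/w12.png

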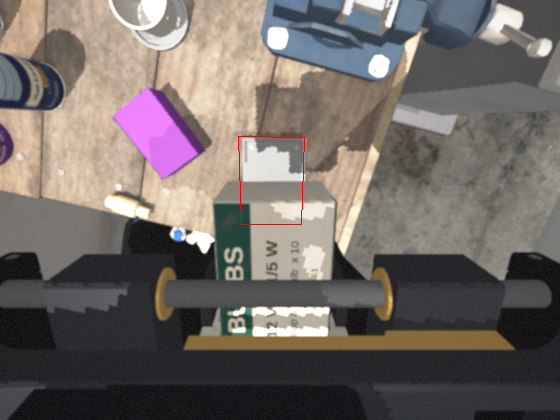

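The seen and predicted tray edges differ by about 3 mm, inside the 8 mm of play. I'll aim at the mean, (0.464, 0.3653).

```bash
python3 -c "
from h import *
plan([.464,.3653,.06],-76)"; python3 -m creep '[[0.3,-0.001,0.003,0.1,0,0,0],[0.3,-0.001,0.003,0.23,0,0,0],[0.3,-0.001,0.003,0.36,0,0,0],[0.3,-0.001,0.003,0.48,0,0,0],[0.3,-0.001,0.003,0.57,0,0,0]]'; python3 - <<'E'
from h import *
for i in range(4): r.capture("wrist")
cv2.imwrite("pics/w13.png",r.capture("wrist"))
plan([.464,.3653,.0325],-76)
E
```

```text
t 20.7167 pos [0.465  0.3647 0.2615] j [ 54.  18.  -2.   0. -70. -40.] F [ 0.6 -0.2 -0.7] g 0.629
shift [-0.0042  0.0022  0.6717] turn [ 0.0003 -0.0006  0.0005] rows 4.8
time_s: 21.13
tcp_pos: [0.4632, 0.3621, 0.0882]
ee_rot: [[0.242, -0.97, -0.003], [-0.97, -0.242, -0.004], [0.003, 0.003, -1.0]]
wrist_force: [-0.0, -0.0, -1.0]
gripper_width: 0.632
t 21.3833 pos [0.4654 0.365  0.0928] j [ 54.  27. -15.   0. -48. -40.] F [0.8 0.2 0.1] g 0.63
shift [-0.002   0.0047  0.201 ] turn [-0.0008 -0.0001  0.0006] rows 1.4
```

View pics/w13.png

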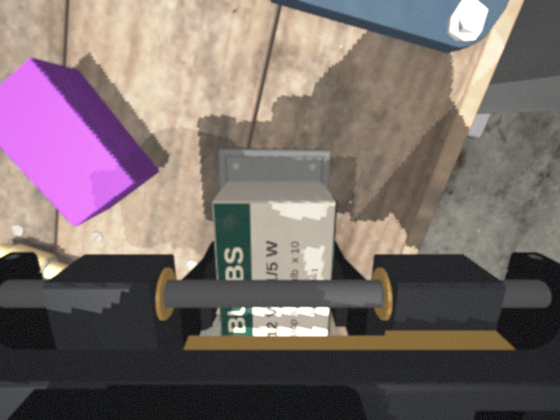

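```bash
python3 -m creep '[[0.3,-0.002,0.003,0.06,0,0,0],[0.3,-0.002,0.003,0.12,0,0,0],[0.3,-0.002,0.003,0.165,0,0,0],[0.3,-0.002,0.003,0.19,0,0,0],[0.3,-0.002,0.003,0.196,0,0,0]]'; python3 - <<'E'
from h import *
for i in range(3): r.capture("wrist")
cv2.imwrite("pics/w14.png",r.capture("wrist"))
plan([.464,.3653,.0315],-76)
E
```

```text
time_s: 21.8
tcp_pos: [0.465, 0.3659, 0.0349]
ee_rot: [[0.244, -0.97, 0.004], [-0.97, -0.244, 0.002], [-0.001, -0.004, -1.0]]
wrist_force: [-0.6, 0.4, 0.2]
gripper_width: 0.628
t 22.0 pos [0.4653 0.3663 0.0356] j [ 54.  31. -18.   0. -41. -40.] F [-0.1  0.3 -0.1] g 0.63
shift [0.0024 0.005  0.0138] turn [-0.0016  0.0005  0.0007] rows 0.1
```

View pics/w14.png

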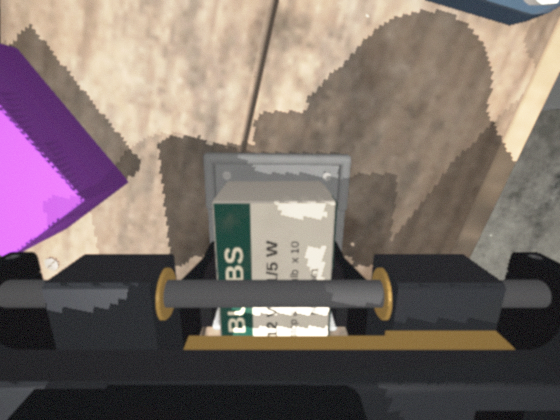

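```bash
python3 -m creep '[[0.3,0.002,0.005,0.005,-0.001,0,0],[0.3,0.002,0.005,0.01,-0.001,0,0],[0.3,0.002,0.005,0.0135,-0.001,0,0],[0.3,0.002,0.005,0.0135,-0.001,0,0],[0.3,0.002,0.005,0.0135,-0.001,0,0]]'; python3 - <<'E'
from h import *
for i in range(3): r.capture("wrist")
plan([.464,.3653,.0315],-76)
E
```

```text
time_s: 22.42
tcp_pos: [0.464, 0.3653, 0.0316]
ee_rot: [[0.244, -0.97, 0.001], [-0.97, -0.244, 0.002], [-0.001, -0.002, -1.0]]
wrist_force: [-0.3, -0.4, 0.1]
gripper_width: 0.632
t 22.5667 pos [0.464  0.3654 0.0316] j [ 54.  31. -18.   0. -40. -40.] F [ 0.1 -0.4 -0.3] g 0.629
shift [0.0003 0.0001 0.0002] turn [-0.0006  0.0004  0.0007] rows 0.0
```

```bash
python3 -m creep '[[0.7,0,0,0,0,0,0],[0.8,0,0,0,0,0,0],[0.9,0,0,0,0,0,0],[1,0,0,0,0,0,0],[1,0,0,0,0,0,0]]'; python3 -m creep '[[1,0,0,-0.02,0,0,0],[1,0,0,-0.08,0,0,0],[1,0,0,-0.18,0,0,0],[1,0,0,-0.32,0,0,0],[1,0,0,-0.45,0,0,0]]'; python3 - <<'E'
from h import *
im=r.capture("wrist"); cv2.imwrite("pics/w15.png",im)
plan([.45,-.09,.26],-116)
E
```

```text
time_s: 22.98
tcp_pos: [0.4641, 0.3654, 0.0316]
ee_rot: [[0.244, -0.97, 0.002], [-0.97, -0.244, 0.002], [-0.001, -0.002, -1.0]]
wrist_force: [-0.2, 0.7, 0.9]
gripper_width: 0.917
time_s: 23.4
tcp_pos: [0.4636, 0.3647, 0.1683]
ee_rot: [[0.244, -0.97, 0.001], [-0.97, -0.244, 0.001], [-0.0, -0.001, -1.0]]
wrist_force: [1.0, 0.8, 0.7]
gripper_width: 0.995
t 23.45 pos [0.4675 0.3682 0.1782] j [ 54.  21. -10.   0. -58. -40.] F [1.1 1.7 6.5] g 1.001
shift [ 1.4635  0.4281 -0.2926] turn [-0.0042  0.0045  0.2237] rows 11.2
```

View pics/w15.png

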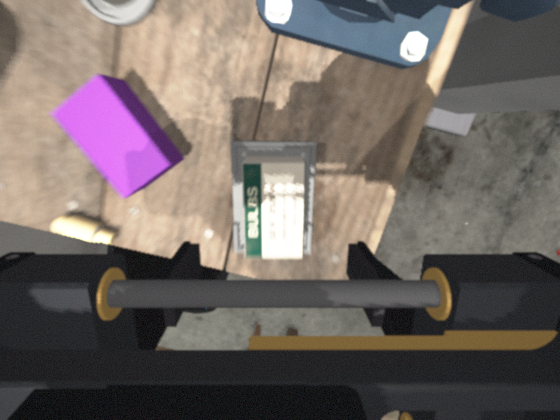

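The carton lies in its tray at (275,210), lengthways and inside the rim. Back for the block, going up before crossing the vise.

```bash
python3 -m creep '[[1,0,0,-0.12,0,0,0],[1,0.1,0.03,-0.24,0,0,0.03],[1,0.22,0.07,-0.3,0,0,0.07],[1,0.35,0.11,-0.3,0,0,0.11],[1,0.48,0.15,-0.3,0,0,0.15]]'; python3 - <<'E'
from h import *
plan([.45,-.09,.26],-116)
E
```

```text
time_s: 23.87
tcp_pos: [0.4587, 0.2227, 0.2689]
ee_rot: [[-0.223, -0.975, 0.019], [-0.975, 0.223, 0.016], [-0.02, -0.015, -1.0]]
wrist_force: [0.6, -0.8, -0.5]
gripper_width: 1.001
t 23.8667 pos [0.4587 0.2227 0.2689] j [ 44.   9. -14.   0. -66. -57.] F [ 0.6 -0.8 -0.5] g 1.001
shift [ 1.0231 -0.2037  0.0121] turn [-0.0039  0.0068  0.0729] rows 7.5
```

```bash
python3 -m creep '[[1,0.13,-0.02,0,0,0.004,0.03],[1,0.26,-0.05,0,-0.003,0.006,0.06],[1,0.4,-0.08,0.01,-0.003,0.006,0.073],[1,0.54,-0.11,0.01,-0.003,0.006,0.073],[1,0.66,-0.14,0.01,-0.003,0.006,0.073]]'; python3 - <<'E'
from h import *
plan([.45,-.09,.26],-116)
E
```

```text
time_s: 24.28
tcp_pos: [0.4547, 0.0184, 0.263]
ee_rot: [[-0.438, -0.899, 0.005], [-0.899, 0.438, 0.002], [-0.004, -0.003, -1.0]]
wrist_force: [1.4, 0.3, 0.9]
gripper_width: 1.0
t 24.2833 pos [0.4547 0.0184 0.263 ] j [ 23.   4. -20.  -0. -66. -49.] F [1.4 0.3 0.9] g 1.0
shift [ 0.3318 -0.1442  0.0092] turn [-0.001   0.0012  0.    ] rows 2.6
```

```bash
python3 -m creep '[[1,0.11,-0.05,0,0,0,0],[1,0.22,-0.1,0,0,0,0],[1,0.3,-0.13,0.005,0,0,0],[1,0.33,-0.144,0.009,0,0,0],[1,0.33,-0.144,0.009,0,0.001,0]]';python3 - <<'E'
from h import *
for i in range(4): r.capture("wrist")
s=r.sense(); c=cam("wrist",s); im=r.capture("wrist"); vis=im.copy()
for o in r.outline_of("wrist","sanding_block_mid")[:2]:
        print(round(o["score"],2),(np.array(o["rect"])*[560,420,560,420]).astype(int),plane_mask(c,o["pixels"],.033))
        cs,_=cv2.findContours(o["pixels"].astype(np.uint8),cv2.RETR_EXTERNAL,cv2.CHAIN_APPROX_NONE)
        cv2.drawContours(vis,cs,-1,(0,0,255),1)
for o in r.outline_of("wrist","block_tray")[:2]:print("tray",round(o["score"],2),plane_mask(c,o["pixels"],.009))
cv2.imwrite("pics/w16.png",np.hstack([cv2.resize(x[80:260,180:360],None,fx=2.2,fy=2.2) for x in(im,vis)]))
plan([.437,-.1175,.1],-116)
E
```

```text
time_s: 24.7
tcp_pos: [0.4496, -0.0912, 0.26]
ee_rot: [[-0.442, -0.897, 0.003], [-0.897, 0.442, -0.001], [-0.001, -0.003, -1.0]]
wrist_force: [-0.4, 0.0, -0.7]
gripper_width: 1.001
0.9 [251 112 301 203] ((436.5, -115.9), (61.0, 109.8), -27.2)
tray 0.77 ((445.9, -306.4), (91.5, 121.7), 17.9)
tray 0.6 ((577.2, -17.9), (46.8, 59.0), -29.8)
t 25.05 pos [ 0.4504 -0.0885  0.2601] j [  9.   5. -20.   0. -65. -35.] F [ 0.  -0.4 -1. ] g 1.006
shift [ 1.067e-01 -2.000e-04  5.337e-01] turn [-0.0011  0.0003  0.0006] rows 3.9
```

View pics/w16.png

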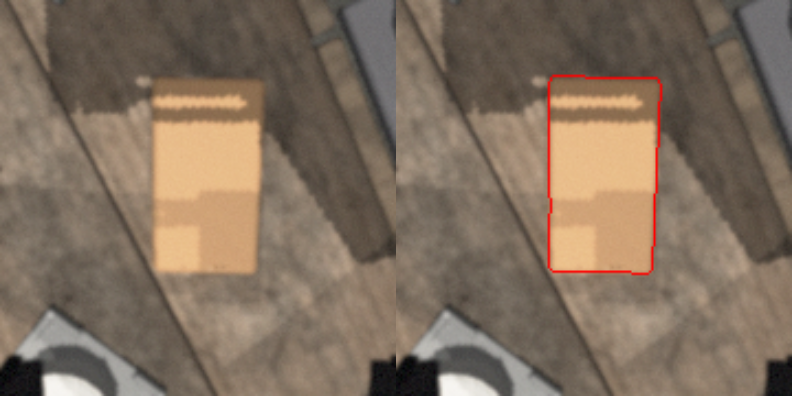

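The block shows whole: centre (0.4365, -0.116), yaw -27.2°, measuring 61 x 110 mm.

```bash
python3 -c "
from h import *
plan([.4365,-.1162,.08],-117.2)"; python3 -m creep '[[1,0.05,0,0.12,0,0,0.007],[1,0.103,0.002,0.25,-0.001,0,0.007],[1,0.103,0.002,0.38,-0.001,0,0.007],[1,0.103,0.002,0.5,-0.001,0,0.007],[1,0.103,0.002,0.59,-0.001,0,0.007]]'; python3 - <<'E'
from h import *
for i in range(3): r.capture("wrist")
s=r.sense(); c=cam("wrist",s); im=r.capture("wrist")
a=np.radians(-27.2); x=np.array([np.cos(a),np.sin(a),0]);y=np.array([-x[1],x[0],0])
P=np.array([[.4365,-.1162,.033]+ i*x*.031+j*y*.056 for i,j in((1,1),(1,-1),(-1,-1),(-1,1))])
cv2.polylines(im,[proj(c,P).astype(np.int32)],True,(0,0,255),1)
cv2.imwrite("pics/w17.png",im)
plan([.4365,-.1162,.025],-117.2)
E
```

```text
t 25.05 pos [ 0.4504 -0.0885  0.2601] j [  9.   5. -20.   0. -65. -35.] F [ 0.  -0.4 -1. ] g 1.006
shift [0.1036 0.0034 0.6003] turn [-0.0011  0.0003  0.0073] rows 4.4
time_s: 25.47
tcp_pos: [0.4357, -0.1158, 0.0808]
ee_rot: [[-0.456, -0.89, -0.002], [-0.89, 0.456, 0.001], [0.0, 0.002, -1.0]]
wrist_force: [0.2, -0.1, -0.3]
gripper_width: 1.001
t 25.6667 pos [ 0.4378 -0.1158  0.0836] j [  6.  16. -35.  -0. -39. -33.] F [0.4 0.5 1.1] g 1.001
shift [0.0031 0.0034 0.1954] turn [-0.0002  0.0001  0.0008] rows 1.4
```

View pics/w17.png

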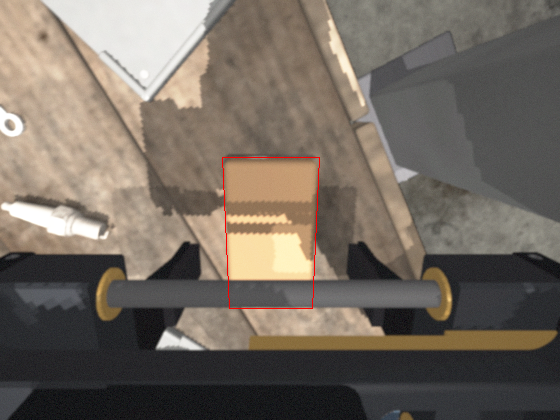

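```bash
python3 -m creep '[[1,0.003,0.003,0.06,0,0,0.001],[1,0.003,0.003,0.12,0,0,0.001],[1,0.003,0.003,0.165,0,0,0.001],[1,0.003,0.003,0.185,0,0,0.001],[1,0.003,0.003,0.193,0,0,0.001]]'; python3 - <<'E'
from h import *
for i in range(3): r.capture("top")
plan([.4365,-.1162,.025],-117.2)
E
```

```text
time_s: 26.08
tcp_pos: [0.4379, -0.1159, 0.0267]
ee_rot: [[-0.457, -0.89, 0.003], [-0.89, 0.457, 0.0], [-0.001, -0.003, -1.0]]
wrist_force: [-0.0, -0.3, -0.2]
gripper_width: 0.999
t 26.2333 pos [ 0.4378 -0.1161  0.027 ] j [  6.  22. -38.   0. -29. -33.] F [0.7 0.3 0.1] g 0.999
shift [0.0025 0.0038 0.0067] turn [-0.0009  0.0005  0.    ] rows 0.1
```

```bash
python3 -m creep '[[1,0.002,0.004,0.006,-0.001,0,0],[0.9,0.002,0.004,0.006,-0.001,0,0],[0.7,0.002,0.004,0.006,-0.001,0,0],[0.5,0.002,0.004,0.006,-0.001,0,0],[0.4,0.002,0.004,0.006,-0.001,0,0]]'; python3 -m creep '[[0.4,0,0,0,0,0,0],[0.4,0,0,0,0,0,0],[0.4,0,0,0,0,0,0],[0.4,0,0,0,0,0,0]]';python3 - <<'E'
from h import *
plan([.4365,-.1162,.025],-117.2)
E
```

```text
time_s: 26.65
tcp_pos: [0.4366, -0.1161, 0.0254]
ee_rot: [[-0.457, -0.889, 0.001], [-0.889, 0.457, 0.002], [-0.002, -0.0, -1.0]]
wrist_force: [-0.3, -0.0, -0.1]
gripper_width: 0.781
time_s: 26.98
tcp_pos: [0.4367, -0.1161, 0.0254]
ee_rot: [[-0.457, -0.889, 0.001], [-0.889, 0.457, 0.002], [-0.002, -0.0, -1.0]]
wrist_force: [0.9, 0.1, 0.6]
gripper_width: 0.709
t 26.9833 pos [ 0.4367 -0.1161  0.0254] j [  6.  22. -38.  -0. -29. -33.] F [0.9 0.1 0.6] g 0.709
shift [0.0006 0.0003 0.0015] turn [-0.0001  0.0006  0.    ] rows 0.0
```

```bash
python3 -m creep '[[0.4,0,0,-0.04,0,0,0],[0.4,0,0,-0.14,0,0,0],[0.4,0,0,-0.26,0,0,-0.03],[0.4,0,0,-0.36,0,0,-0.06],[0.4,0,0,-0.42,0,0,-0.1]]'; python3 - <<'E'
from h import *
cv2.imwrite("pics/s7.png",cv2.resize(r.capture("scene")[150:320,230:450],None,fx=3,fy=3))
plan([.4495,-.316,.15],-72.2)
E
```

```text
time_s: 27.4
tcp_pos: [0.4376, -0.1163, 0.1546]
ee_rot: [[-0.155, -0.988, 0.006], [-0.988, 0.155, 0.001], [-0.002, -0.005, -1.0]]
wrist_force: [1.0, -0.2, -1.5]
gripper_width: 0.714
t 27.45 pos [ 0.4395 -0.1164  0.1571] j [  6.  10. -30.   0. -49. -14.] F [1.4 0.3 1.2] g 0.707
shift [ 0.6529 -0.1318  0.0232] turn [-3.700e-03  1.000e-04 -1.464e-01] rows 4.8
```

View pics/s7.png

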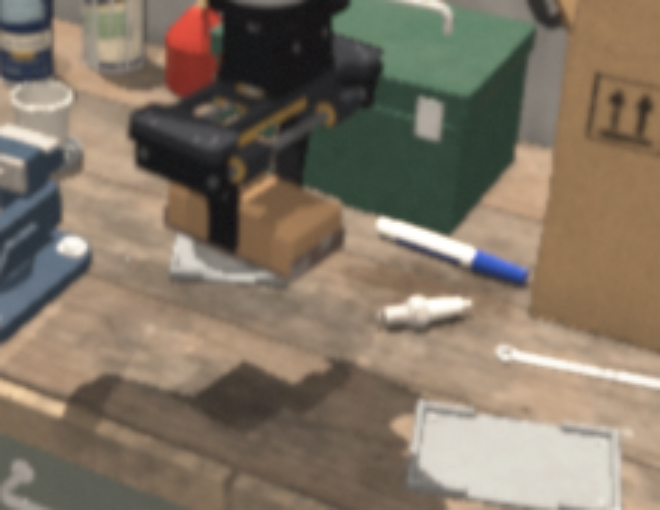

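The block is held level.

```bash
python3 -m creep '[[0.4,0.1,-0.02,0,0,0,-0.03],[0.4,0.23,-0.05,0,0,0,-0.06],[0.4,0.36,-0.07,0.01,0,0,-0.1],[0.4,0.48,-0.1,0.01,-0.003,0,-0.14],[0.4,0.58,-0.12,0.02,-0.003,0,-0.146]]';python3 - <<'E'
from h import *
for i in range(3): r.capture("wrist")
plan([.4495,-.316,.15],-72.2)
E
```

```text
time_s: 27.87
tcp_pos: [0.4492, -0.2954, 0.1508]
ee_rot: [[0.309, -0.951, 0.002], [-0.951, -0.309, 0.0], [0.0, -0.002, -1.0]]
wrist_force: [0.2, 0.1, -0.9]
gripper_width: 0.709
t 28.0167 pos [ 0.4483 -0.2957  0.1494] j [-16.  18. -19.  -0. -52.  34.] F [ 0.1  0.3 -1.8] g 0.708
shift [ 0.0658  0.0166 -0.0019] turn [-0.      0.0004 -0.002 ] rows 0.5
```

```bash
python3 -m creep '[[0.4,0.04,0.01,0,0,0,-0.002],[0.4,0.066,0.0166,0,0,0,-0.002],[0.4,0.066,0.0166,0,0,0,-0.002],[0.4,0.066,0.0166,0,0,0,-0.002]]';python3 - <<'E'
from h import *
for i in range(3): r.capture("wrist")
s=r.sense(); c=cam("wrist",s); im=r.capture("wrist")
for o in r.outline_of("wrist","block_tray")[:1]:print("tray",round(o["score"],2),(np.array(o["rect"])*[560,420,560,420]).astype(int),plane_mask(c,o["pixels"],.009))
a=np.radians(17.8); x=np.array([np.cos(a),np.sin(a),0]);y=np.array([-x[1],x[0],0])
P=np.array([[.4495,-.316,.009]+ i*x*.046+j*y*.071 for i,j in((1,1),(1,-1),(-1,-1),(-1,1))])
cv2.polylines(im,[proj(c,P).astype(np.int32)],True,(0,0,255),1)
cv2.imwrite("pics/w18.png",im)
plan([.4495,-.316,.06],-72.2)
E
```

```text
time_s: 28.35
tcp_pos: [0.4494, -0.3155, 0.1492]
ee_rot: [[0.305, -0.952, -0.001], [-0.952, -0.305, 0.002], [-0.002, 0.0, -1.0]]
wrist_force: [-1.1, 0.0, -0.0]
gripper_width: 0.709
tray 0.79 [223 126 324 166] ((465.4, -368.3), (34.8, 91.4), -72.1)
t 28.6 pos [ 0.4496 -0.3154  0.1496] j [-18.  20. -17.  -0. -53.  36.] F [ 0.8 -0.6 -0.3] g 0.706
shift [0.0021 0.0011 0.2988] turn [-0.0001  0.0004  0.0002] rows 2.1
```

View pics/w18.png

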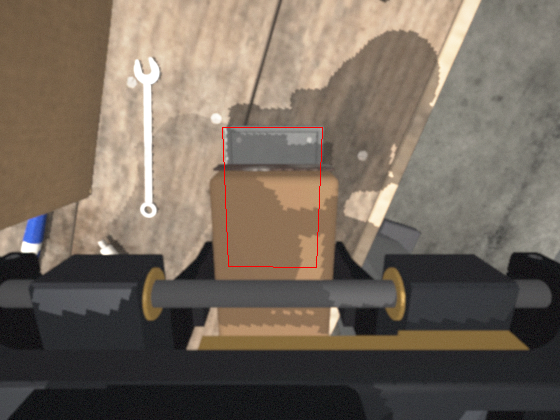

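```bash
python3 -m creep '[[0.4,0.002,0.001,0.08,0,0,0],[0.4,0.002,0.001,0.18,0,0,0],[0.4,0.002,0.001,0.27,0,0,0],[0.4,0.002,0.001,0.33,0,0,0],[0.4,0.002,0.001,0.35,0,0,0]]';python3 - <<'E'
from h import *
for i in range(3): r.capture("wrist")
cv2.imwrite("pics/w19.png",r.capture("wrist"))
plan([.4495,-.316,.031],-72.2)
E
```

```text
time_s: 29.02
tcp_pos: [0.4476, -0.3148, 0.0417]
ee_rot: [[0.306, -0.952, -0.006], [-0.952, -0.306, 0.004], [-0.005, 0.004, -1.0]]
wrist_force: [0.3, 0.0, -0.0]
gripper_width: 0.709
t 29.2167 pos [ 0.4506 -0.3162  0.0458] j [-18.  27. -23.  -0. -39.  36.] F [ 0.2  0.2 -0.3] g 0.709
shift [-0.0019  0.0033  0.0493] turn [-0.0006 -0.0001  0.0005] rows 0.4
```

View pics/w19.png

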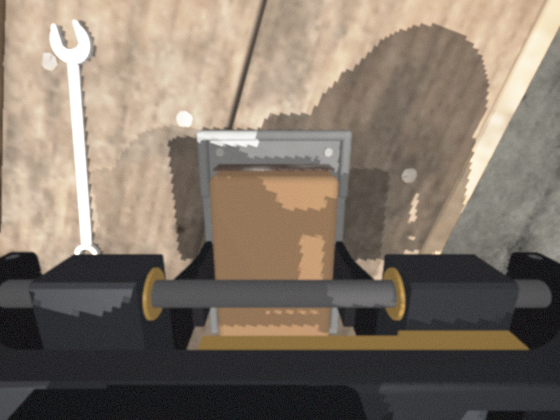

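Well centred. I'll lower it.

```bash
python3 -m creep '[[0.4,-0.002,0.003,0.018,0,0,0],[0.4,-0.002,0.003,0.034,0,0,0],[0.4,-0.002,0.003,0.045,0,0,0],[0.4,-0.002,0.003,0.052,0,0,0],[0.4,-0.002,0.003,0.053,0,0,0]]';python3 - <<'E'
from h import *
for i in range(3): r.capture("wrist")
plan([.4495,-.316,.0294],-72.2)
E
```

```text
time_s: 29.63
tcp_pos: [0.4493, -0.3159, 0.0296]
ee_rot: [[0.307, -0.952, 0.001], [-0.952, -0.307, 0.0], [-0.0, -0.001, -1.0]]
wrist_force: [-1.0, 0.2, -0.1]
gripper_width: 0.709
t 29.7833 pos [ 0.4496 -0.316   0.0299] j [-18.  29. -24.  -0. -37.  36.] F [ 0.4 -0.1 -0.9] g 0.708
shift [-0.0002  0.0004  0.0018] turn [-0.0006 -0.0002  0.0005] rows 0.0
```

```bash
python3 -m creep '[[0.4,0,0,0.0015,0,0,0],[0.8,0,0,0.0015,0,0,0],[0.9,0,0,0.0015,0,0,0],[1,0,0,0.0015,0,0,0],[1,0,0,0.0015,0,0,0]]'; python3 -m creep '[[1,0,0,-0.01,0,0,0],[1,0,0,-0.05,0,0,0],[1,0,0,-0.15,0,0,0],[1,0,0,-0.28,0,0,0],[1,0,0,-0.42,0,0,0]]'; python3 -m creep '[[1,-0.1,0,-0.1,0,0,0],[1,-0.2,0,-0.2,0,0,0],[1,-0.3,0,-0.3,0,0,0],[1,-0.35,0,-0.35,0,0,0],[1,-0.35,0,-0.35,0,0,0]]'; python3 - <<'E'
from h import *
for i in range(3): r.capture("wrist")
s=r.sense();print(s["time_s"],s["tcp_pos"])
for n in["wrist","top","scene"]: cv2.imwrite(f"pics/f_{n}.png",r.capture(n))
E
```

```text
time_s: 30.2
tcp_pos: [0.4498, -0.3161, 0.0296]
ee_rot: [[0.307, -0.952, 0.002], [-0.952, -0.307, -0.0], [0.001, -0.002, -1.0]]
wrist_force: [-0.2, 0.0, 0.0]
gripper_width: 0.927
time_s: 30.62
tcp_pos: [0.4484, -0.3157, 0.1558]
ee_rot: [[0.307, -0.952, -0.001], [-0.952, -0.307, 0.001], [-0.001, 0.001, -1.0]]
wrist_force: [2.0, 1.0, 0.7]
gripper_width: 1.001
time_s: 31.03
tcp_pos: [0.4171, -0.2144, 0.2663]
ee_rot: [[0.31, -0.951, 0.009], [-0.951, -0.31, -0.001], [0.004, -0.008, -1.0]]
wrist_force: [0.3, -1.0, 0.2]
gripper_width: 0.998
31.1833 [ 0.41594288 -0.21569739  0.26070562]
```

View pics/f_wrist.png

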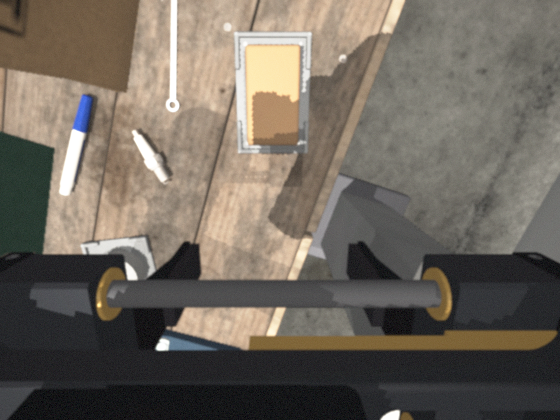

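View pics/f_top.png

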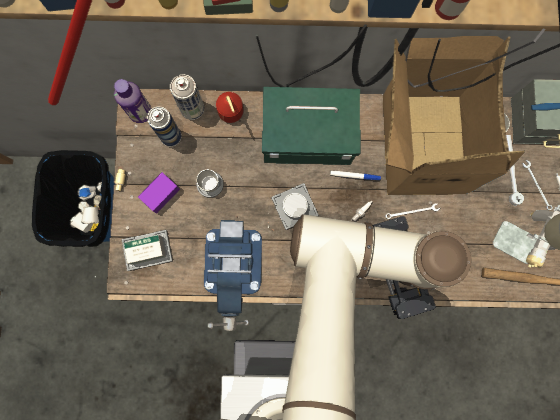

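View pics/f_scene.png

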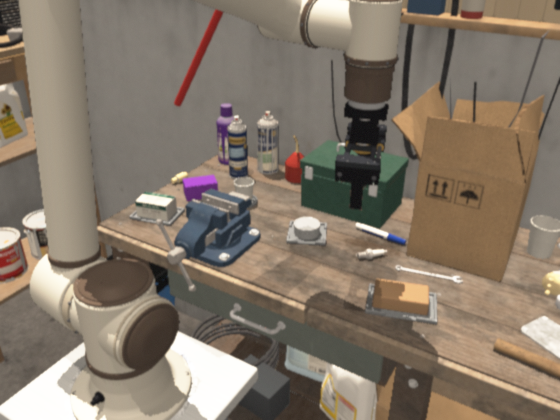

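All four are placed: cup (210,184), tin (295,206), carton (147,250), and the block in its tray at (273,92) in the wrist view. The spark plug and spanner are at the same pixels as before. One close check of the fits.

```bash
python3 - <<'E'
import cv2,numpy as np
from h import *
a=cv2.imread("pics/f_top.png");b=cv2.imread("pics/f_scene.png")
k=lambda i,y,x:cv2.resize(i[y:y+60,x:x+80],(400,300),interpolation=cv2.INTER_CUBIC)
cv2.imwrite("pics/z.png",np.vstack([np.hstack([k(a,155,170),k(a,220,110)]),np.hstack([k(b,165,205),k(b,180,120)])]))
c=cam("top")
for n,z in dict(mixing_cup_mid=.065,bulb_carton_mid=.049,flat_tin_mid=.032,spark_plug=.01,spanner=.003).items():
    for o in r.outline_of("top",n)[:2]: print(n,round(o["score"],2),plane_mask(c,o["pixels"],z))
E
```

```text
mixing_cup_mid 0.59 ((641.9, 209.1), (51.0, 52.4), -88.0)
bulb_carton_mid 0.64 ((608.9, 333.0), (66.9, 89.8), 47.8)
bulb_carton_mid 0.62 ((463.0, 361.4), (61.7, 97.1), 15.9)
flat_tin_mid 0.84 ((586.1, -17.9), (62.5, 66.0), -89.0)
spark_plug 0.5 ((578.6, -196.2), (22.3, 68.7), 45.8)
spanner 0.69 ((582.3, -328.0), (17.2, 139.3), 10.8)
spanner 0.46 ((466.0, 373.8), (62.9, 101.1), 14.1)
```

View pics/z.png

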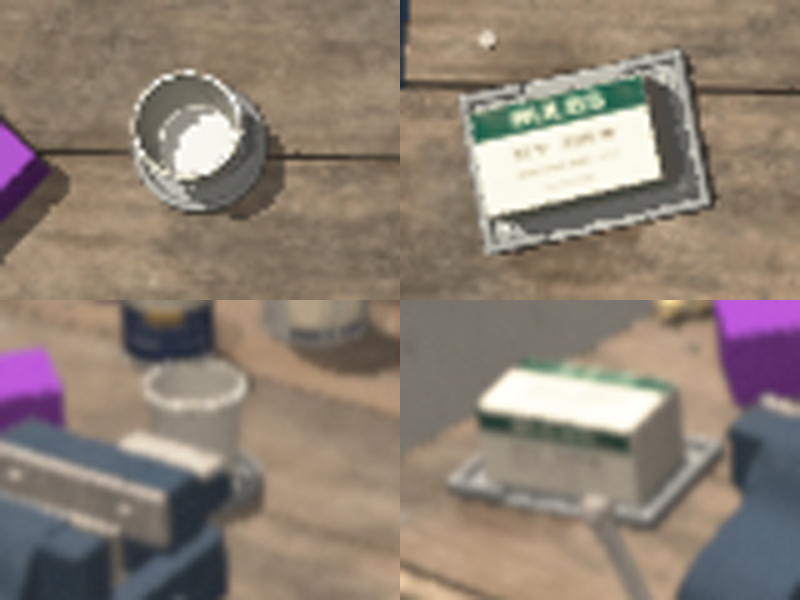

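The cup is upright inside the round rim. The carton sits flat and lengthways inside its rim; its apparent offset to the left is parallax from its height. Handing in.

```bash
python3 -c "
from h import *
print(r.finish_job(), r.sense()['time_s'])"
```

```text
the job is handed in; nothing more can be done
the job is handed in; nothing more can be done
```

I took the stack apart from the top down and put each piece in its own tray before taking the next: cup, tin, white and green carton, then sanding block. The job was handed in at about 32 s of the 138 s allowed, with the gripper raised clear and touching nothing.

**Last checks:** in the final pictures the cup stands upright in the round tray, and the tin, carton and block lie flat inside their rims. The carton and block lie lengthways with their trays. The spark plug, spanner and purple carton look unmoved.

**Measured disagreements:**
- **Carton tray:** before placing, the wrist and top cameras disagreed by about 3 mm on its position. I aimed at the mean, well inside the 8 mm of play.
- **Spark plug and spanner:** the spark plug measured within about 3 mm of its first position. For the spanner, the network outlined only part of it at first and the whole of it at the end. Its two measured centres therefore differ, so I went by its unchanged position in the pictures.
- **False finds:** the network also reported the carton as a "spanner" and the purple box as the carton. I ignored both.

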